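Load the yoghurt maker and click its lid switch

ROBOT

A 6-joint arm with a two-finger parallel gripper is mounted at the origin on the work surface. World frame = base frame: x ahead of the robot, y to its left, z up, the work surface at z = 0. Lengths are in m, angles in rad, forces in N, time in s.
With the tool pointing down it reaches from about 0.425 to 0.95 m from the base axis. Payload 3.5 kg.
Tool frame: the origin (TCP) lies midway between the tips of the shut fingers; the grasp point (between the pads) lies 19 mm behind it; z points along the fingers, y is the line along which they close (so a half turn about z gives the same grasp; the last joint's range is limited). The gripper opens to 85 mm and grips with 20 to 120 N. Pads are 22 mm wide; open, the fingers measure 114 mm over their backs; the gripper's body (76 mm by 85 mm) begins 54 mm behind the grasp point. The pads swing forward as they close: fully open they stand 13 mm farther back than shut.
Start: joints at [-1.388, 0.286, 1.577, -0, 1.279, -0.15], TCP at [0.221, -0.638, 0.231] pointing down, gripper open.
Joint ranges: [-2.77, 2.77], [-0.9, 2.22], [0.21, 2.48], [-1.53, 4.67], [0.24, 2.81], [-2.84, 2.84]. Speed limits (rad/s): [2.79, 2.79, 3.14, 3.14, 3.14, 3.14].

INTERFACE

Orientations are given as a unit quaternion [x, y, z, w].
In Python, from plant import * gives the robot as it stands.
- The arm moves only by the tool move_arm, never from a script. Its argument "moves" is a list of rows, each a list of 3 entries, a list of its own where there are three numbers: the opening, from 0 (shut) to 1 (fully open), then the shift along the tool's x, y, z in m, then the turn, a rotation vector about the tool's x, y, z in rad. A call has exactly 10 rows; each row shifts and turns the commanded pose from where the row before left it, along the tool's axes as they then stand; what a row does not reach is not made up. A row lasts 1/12 s, in which the tool goes at most 41.7 mm and 7.16 degrees, less where a joint would pass 70% of its speed; a pose out of reach is approached as far as the arm can. A call is refused whole if a number of a shift passes 0.0417 or a number of a turn 0.125, either way. A call with a gripper value outside its range is refused whole. The fingers move at their own pace and stop on an object; "grip_force" is the grip in N (left out, the last holds). Time passes only in rows, so rows that do not move let the fingers close, or fill a call up. It gives the time, the measured TCP pose, the force, the opening and the grip force at its end, in the units of the state.
- get_state(): the state, without advancing time (a new reading comes with each control period).
- read_camera(name): name is "scene" or "top" or "wrist"; returns the picture (420x560x3 uint8, red, green, blue); there is no depth.
- camera_params(name): a dict with "fx", "fy", "cx", "cy" (pixels), "k1" (the pictures are not rectified: a ray, as slopes to the right and down, at radius r is drawn at 1 + k1 r^2 times it, then the intrinsics apply), "rvec" (rotation vector, rad) and "tvec" (3), from world to camera coordinates, as OpenCV has them; the wrist camera has in their place "tool_from_camera" (4x4, takes a point from camera to tool coordinates, whose origin is the TCP and whose axes are the flange's). Camera axes: x right, y down, z forward; pixel columns grow to the right and rows downward; lengths in m; the calibration is good to about 2 mm. A picture is of the moment at which its call begins: read the wrist's pose just before it. camera_params takes no time and is no camera call.
- sign_off(): hands the job in; it is judged then, once.
The state is a dict: "time": time; "qpos": joint angles; "dq": joint speeds; "joint_efforts": joint torques, N m; "eef_pos": TCP position; "tcp_rot": TCP orientation; "contact_force": force on the tool from outside, world axes, zero at the start; "wrist_torque": the same for the moment, N m; "opening": opening from 0.0 (shut) to 1.0 (fully open); "finger_force": force on a finger pad.
Only numpy, scipy, OpenCV 4.12 (cv2) and the standard library are available. Lean on these libraries where they do the work, as an engineer would, in place of code of your own. Each camera call takes 0.05 s, during which the arm holds its last target. There are 200 camera calls.

TASK

Set up the yoghurt maker: stand every pot that is on the mat upright in a well of its own, fully home, and put a lid on each of them, sitting flat. The outer cover is missing, so when all the pots are in and lidded press the orange roller of the lid switch slowly down until it just clicks (needle in the green), keep it there for about half a second and let it go; never press it on into the red, and leave the other kitchen things standing where they are.

Things in the scene. Friction and masses are not known exactly. Their poses are not given: they have to be found in the camera images.
- pot1: blue open stoneware yoghurt pot, may be absent: 54 mm outside diameter, 64 mm tall, wall 4 mm (mouth 46 mm inside), about 0.16 kg; its lowest 15 mm taper to a flat foot 34 mm across, above that the outside is straight. Origin: centre of the underside, z up through the mouth. Stands upright on the mat at the start.
- pot2: yellow open stoneware yoghurt pot, may be absent: 54 mm outside diameter, 64 mm tall, wall 4 mm (mouth 46 mm inside), about 0.16 kg; its lowest 15 mm taper to a flat foot 34 mm across, above that the outside is straight. Origin: centre of the underside, z up through the mouth. Stands upright on the mat at the start.
- pot3: terracotta (orange-brown) open stoneware yoghurt pot, may be absent: 54 mm outside diameter, 64 mm tall, wall 4 mm (mouth 46 mm inside), about 0.16 kg; its lowest 15 mm taper to a flat foot 34 mm across, above that the outside is straight. Origin: centre of the underside, z up through the mouth. Stands upright on the mat at the start.
- pot4: green open stoneware yoghurt pot, may be absent: 54 mm outside diameter, 64 mm tall, wall 4 mm (mouth 46 mm inside), about 0.16 kg; its lowest 15 mm taper to a flat foot 34 mm across, above that the outside is straight. Origin: centre of the underside, z up through the mouth. Stands upright on the mat at the start.
- lid1: red lid, one of four alike, any fits any pot: tapered plug below (28 mm across at its foot, 43 mm at its top, 12 mm high), flange 52 mm across and 4 mm thick, upright wooden grip knob 18 mm across, 24 mm high; 40 mm in all, 0.06 kg. Origin: centre of the plug's underside, z up. Seated, the flange lies on the rim, the lid's origin 52 mm above the pot's. Spare lids may stay.
- lid2: red lid, one of four alike, any fits any pot: tapered plug below (28 mm across at its foot, 43 mm at its top, 12 mm high), flange 52 mm across and 4 mm thick, upright wooden grip knob 18 mm across, 24 mm high; 40 mm in all, 0.06 kg. Origin: centre of the plug's underside, z up. Seated, the flange lies on the rim, the lid's origin 52 mm above the pot's. Spare lids may stay.
- lid3: red lid, one of four alike, any fits any pot: tapered plug below (28 mm across at its foot, 43 mm at its top, 12 mm high), flange 52 mm across and 4 mm thick, upright wooden grip knob 18 mm across, 24 mm high; 40 mm in all, 0.06 kg. Origin: centre of the plug's underside, z up. Seated, the flange lies on the rim, the lid's origin 52 mm above the pot's. Spare lids may stay.
- lid4: red lid, one of four alike, any fits any pot: tapered plug below (28 mm across at its foot, 43 mm at its top, 12 mm high), flange 52 mm across and 4 mm thick, upright wooden grip knob 18 mm across, 24 mm high; 40 mm in all, 0.06 kg. Origin: centre of the plug's underside, z up. Seated, the flange lies on the rim, the lid's origin 52 mm above the pot's. Spare lids may stay.
- well1 (a point): centre of the flat floor of one of the four metal wells of the yoghurt maker, where a pot's foot comes to rest (46 mm above the counter). The well is a cone opening upwards: 38 mm across at the floor, about 66 mm inside (75 mm outside) at its rim, 18 mm above this point, so a pot let down a little off-centre centres itself. The wells form a square of 86 mm pitch.
- well2 (a point): centre of the flat floor of one of the four metal wells of the yoghurt maker, where a pot's foot comes to rest (46 mm above the counter). The well is a cone opening upwards: 38 mm across at the floor, about 66 mm inside (75 mm outside) at its rim, 18 mm above this point, so a pot let down a little off-centre centres itself. The wells form a square of 86 mm pitch.
- well3 (a point): centre of the flat floor of one of the four metal wells of the yoghurt maker, where a pot's foot comes to rest (46 mm above the counter). The well is a cone opening upwards: 38 mm across at the floor, about 66 mm inside (75 mm outside) at its rim, 18 mm above this point, so a pot let down a little off-centre centres itself. The wells form a square of 86 mm pitch.
- well4 (a point): centre of the flat floor of one of the four metal wells of the yoghurt maker, where a pot's foot comes to rest (46 mm above the counter). The well is a cone opening upwards: 38 mm across at the floor, about 66 mm inside (75 mm outside) at its rim, 18 mm above this point, so a pot let down a little off-centre centres itself. The wells form a square of 86 mm pitch.
- tray: loose dark wooden board, 250 mm (x) by 170 mm (y), 12 mm thick, 0.5 kg, on which the lids, a timer and a spice tin stand at the start; origin at the centre of its underside. It may stay where it is.
- mat: cork mat fixed to the counter, 300 mm (x) by 200 mm (y), 4 mm thick, on which the pots stand at the start among a honey jar and a salt shaker; origin at the centre of its underside.
- maker: white yoghurt maker fixed to the counter, a box 270 mm (x) by 190 mm (y), deck 42 mm high, four wells on its far (+x) two thirds, roller lever switch and round dial on its near (-x) end. Origin: centre of the underside; z up.
- roller_top (a point): top of the orange roller (16 mm diameter, 14 mm long, axle along the maker's y) at the free end of the switch lever; at rest about 96 mm above the counter. The lever's hinge is 52 mm to the maker's +x side, so pressing straight down on the roller turns it; nothing higher stands within 70 mm of it (beyond that, the lidded pots). Beside it, 85 mm to +y, is a flat dial 54 mm above the counter.
- switch (a joint): angle of the roller lever, rad: 0 at rest, grows as the roller is pressed, springs back. Clicks at 0.18 (roller 9 mm down, about 3.5 N); overtravel beyond 0.30 (15 mm down, about 5 N); end stop 0.42. The red needle on the dial turns 5 times as far: grey arc = not yet clicked, green = clicked, red = overtravel.
- honey: bystander: amber honey jar with yellow cap, 54 mm across, 70 mm tall; origin at the centre of its underside; leave it standing.
- shaker: bystander: steel salt shaker, 48 mm across at the foot, 74 mm tall; origin at the centre of its underside; leave it standing.
- spice: bystander: green spice tin on the tray, 50 mm across, 42 mm tall; origin at the centre of its underside; leave it standing.
- timer: bystander: white round kitchen timer on the tray, 54 mm across, 40 mm tall; origin at the centre of its underside; leave it standing.
Things that resemble listed ones, but are neither listed nor needed, are in the scene too. What is shaped like the lid4 but pink or purple is not meant.

How it is judged:
By the outcome, as a careful person would: the job done as asked, in the order asked, and still so for the second after the job is handed in, with the robot touching nothing.
Of pot1, pot2, pot3, pot4 only 3 to 4 are there at a start; the rules pass over those that are not, and their reading is None.
At some moment in a run one of tray may be knocked a few centimetres aside while the robot is not near it.
It also fails if it takes over 210 s, if anything falls off the work surface, if the arm or the gripper's body presses on something with over 40 N, if the wrist force passes 120 N, or if a joint passes its speed limit or range.

## Working session

There is one attempt and no reset: what is moved stays moved. The work goes in short steps, Python scripts to look and compute and a tool call to move; the robot and the scene stay as the last step left them, time stands still between calls to the robot, and variables do not carry over. Pictures are saved under pics/ and viewed, at most 14 in all, crops included, and the job is handed in when it is done.

Besides the shell and the picture viewer there is one more tool, called after "Request:" as name([rows], argument=value, ...), one row to a line, values as JSON. move_arm: Moves the arm, as the interface text tells. Its arguments: {"type":"object","properties":{"moves":{"type":"array"},"grip_force":{"type":"number"}},"required":["moves"]}

```bash
ls; mkdir -p pics; python3 - <<'E'
from plant import *
import cv2
for n in("scene","top"):
    im=read_camera(n); cv2.imwrite(f"pics/{n}0.png",im[:,:,::-1]); print(n,camera_params(n))
print(camera_params("wrist")); print(get_state())
E
```

```text
pics
scene {'fx': 413.27423784457494, 'fy': 413.27423784457494, 'cx': 281.0219728448925, 'cy': 212.6902289396673, 'k1': -0.07331207966070549, 'rvec': array([ 2.13066692,  0.80021481, -0.35684985]), 'tvec': array([-0.39403036, -0.18557762,  1.37216752])}
top {'fx': 464.8157123216156, 'fy': 464.8157123216156, 'cx': 278.98407156255746, 'cy': 202.1018424826438, 'k1': -0.04568290857109571, 'rvec': array([ 2.08193295, -2.13721638,  0.22551122]), 'tvec': array([-0.0362474 ,  0.56006452,  1.04689585])}
{'fx': 378.2128937027351, 'fy': 378.2128937027351, 'cx': 282.861351625211, 'cy': 208.91263329042727, 'k1': -0.07937645320190882, 'tool_from_camera': array([[-6.20193040e-04, -9.51799980e-01, -3.06718785e-01,
         7.95496013e-02],
       [ 9.99999548e-01, -3.69413944e-04, -8.75670449e-04,
         9.15082146e-04],
       [ 7.20156920e-04, -3.06719190e-01,  9.51799779e-01,
        -1.41916980e-01],
       [ 0.00000000e+00,  0.00000000e+00,  0.00000000e+00,
         1.00000000e+00]])}
{'time': 0.1, 'qpos': array([-1.38796817e+00,  2.87098918e-01,  1.57805208e+00, -1.82638547e-05,
        1.27863203e+00, -1.50024436e-01]), 'dq': array([-1.88205124e-05, -2.22784375e-03, -1.91465513e-03,  2.60761936e-04,
       -1.72963398e-04,  5.26702268e-04]), 'joint_efforts': array([ 3.04986188e-04, -4.07298911e+01, -2.93698257e+01, -1.55213052e-04,
        3.44088563e-03, -5.49170949e-07]), 'eef_pos': array([ 0.22044561, -0.63734152,  0.23005932]), 'tcp_rot': array([ 9.86182051e-01,  1.65661590e-01, -2.67031641e-05, -1.09489557e-03]), 'contact_force': array([ 0.15254134, -0.51307754,  0.57774645]), 'wrist_torque': array([-0.00674934, -0.01831295,  0.00192196]), 'finger_force': 0.0, 'opening': 0.9960035070055241}
```

```bash
python3 - <<'E'
import cv2
for n in("scene","top"):
    im=cv2.imread(f"pics/{n}0.png"); cv2.imwrite(f"pics/{n}0b.png",cv2.resize(im,(800,600),interpolation=cv2.INTER_CUBIC))
E
```

```text
(no output)
```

View pics/top0b.png

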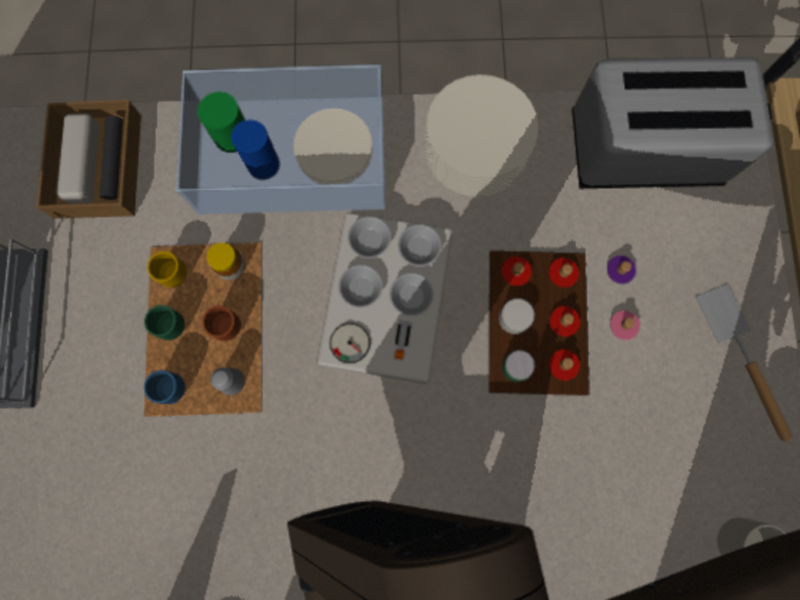

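View pics/scene0b.png

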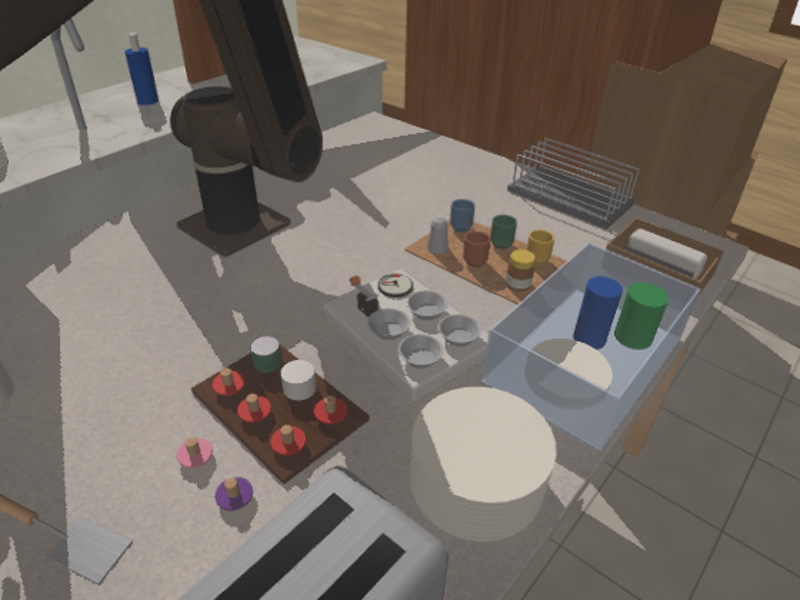

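```bash
cat > h.py <<'E'
from plant import *
import numpy as np, cv2
from scipy.spatial.transform import Rotation as R
def cam(n,st=None):
    p=camera_params(n); K=np.array([[p['fx'],0,p['cx']],[0,p['fy'],p['cy']],[0,0,1.]]); d=np.array([p['k1'],0,0,0,0.])
    if n=="wrist":
        T=np.eye(4); T[:3,:3]=R.from_quat(st['tcp_rot']).as_matrix(); T[:3,3]=st['eef_pos']
        W=T@p['tool_from_camera']; r=W[:3,:3].T; t=-r@W[:3,3]
    else: r=cv2.Rodrigues(p['rvec'])[0]; t=p['tvec']
    return K,d,r,t
def unproj(n,px,z,st=None):
    K,d,r,t=cam(n,st); px=np.array(px,float).reshape(-1,1,2); u=cv2.undistortPoints(px,K,d)[:,0]
    ray=np.c_[u,np.ones(len(u))]@r; c=-r.T@t; return c+ray*((np.array(z)-c[2])/ray[:,2])[:,None]
def proj(n,X,st=None):
    K,d,r,t=cam(n,st); return cv2.projectPoints(np.array(X,float).reshape(-1,1,3),cv2.Rodrigues(r)[0],t,K,d)[0][:,0]
E
python3 - <<'E'
import cv2,numpy as np
im=cv2.imread("pics/top0.png")
c=[im[150:295,98:188],im[150:295,222:318],im[150:295,338:418]]
cv2.imwrite("pics/m.png",cv2.resize(np.hstack(c),None,fx=3,fy=3,interpolation=cv2.INTER_CUBIC))
E
```

```text
(no output)
```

View pics/m.png

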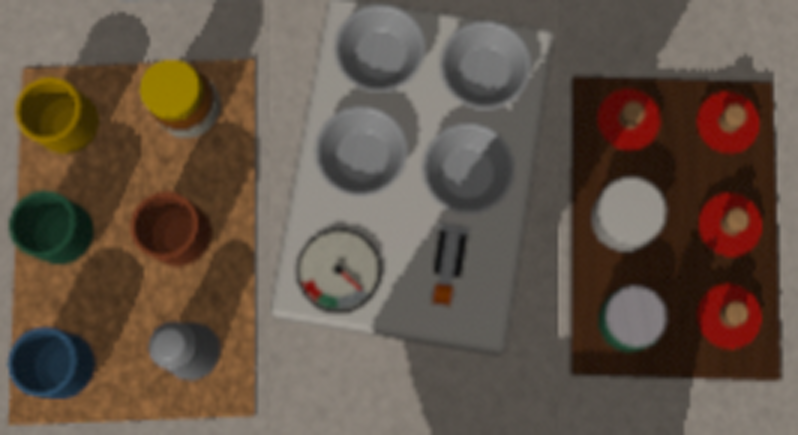

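```bash
python3 - <<'E'
from h import *
def o(x,y):
    return ((x/3+98) if x<270 else ((x-270)/3+222 if x<558 else (x-558)/3+338), y/3+150)
L=[("Y",49,110,.068),("G",44,224,.068),("B",44,359,.068),("T",167,224,.068),("honey",172,88,.074),("shk",172,346,.078),
("wA",380,46,.064),("wB",486,63,.064),("wC",362,150,.064),("wD",468,167,.064),("rol",443,294,.096),
("l1k",633,114,.052),("l1f",629,120,.028),("l2k",735,117,.052),("l2f",729,122,.028),("l3k",736,221,.052),("l3f",731,225,.028),("l4k",735,313,.052),("l4f",730,317,.028),("tim",630,210,.052),("spi",636,315,.054),("mk1",331,0,.042),("mk2",552,32,.042),("mk3",503,353,.042),("mk4",273,316,.042)]
P=unproj("top",[o(a[1],a[2]) for a in L],[a[3] for a in L])
for a,p in zip(L,P): print(a[0],p.round(4), "r",round(float(np.hypot(*p[:2])),3))
E
```

```text
Y [0.6053 0.3423 0.068 ] r 0.695
G [0.5132 0.3418 0.068 ] r 0.617
B [0.4078 0.3369 0.068 ] r 0.529
T [0.5107 0.2445 0.068 ] r 0.566
honey [0.6191 0.2423 0.074 ] r 0.665
shk [0.4148 0.2353 0.078 ] r 0.477
wA [ 0.65   -0.0042  0.064 ] r 0.65
wB [ 0.6335 -0.089   0.064 ] r 0.64
wC [0.5647 0.0114 0.064 ] r 0.565
wD [ 0.5488 -0.072   0.064 ] r 0.553
rol [ 0.4453 -0.0496  0.096 ] r 0.448
l1k [ 0.59   -0.2547  0.052 ] r 0.643
l1f [ 0.5909 -0.2557  0.028 ] r 0.644
l2k [ 0.5854 -0.337   0.052 ] r 0.676
l2f [ 0.587  -0.3381  0.028 ] r 0.677
l3k [ 0.5006 -0.3311  0.052 ] r 0.6
l3f [ 0.5013 -0.333   0.028 ] r 0.602
l4k [ 0.4279 -0.3246  0.052 ] r 0.537
l4f [ 0.427  -0.3265  0.028 ] r 0.538
tim [ 0.5118 -0.2473  0.052 ] r 0.568
spi [ 0.4283 -0.2465  0.054 ] r 0.494
mk1 [0.6974 0.0365 0.042 ] r 0.698
mk2 [ 0.6649 -0.145   0.042 ] r 0.681
mk3 [ 0.4039 -0.0955  0.042 ] r 0.415
mk4 [0.4375 0.0847 0.042 ] r 0.446
```

Request:
move_arm([
  [0.8,[0,0,0],[0,0,0.111]],
  [0.8,[0,0,0],[0,0,0.111]],
  [0.8,[0,0,0],[0,0,0.111]],
  [0.8,[0.028,-0.029,0],[0,0,0]],
  [0.8,[0.028,-0.029,0],[0,0,0]],
  [0.8,[0.028,-0.029,0],[0,0,0]],
  [0.8,[0.028,-0.029,0],[0,0,0]],
  [0.8,[0.028,-0.029,0],[0,0,0]],
  [0.8,[0.028,-0.029,0],[0,0,0]],
  [0.8,[0.028,-0.029,0],[0,0,0]],
], grip_force=40)

```text
time: 0.93
eef_pos: [0.4174, -0.4331, 0.2308]
tcp_rot: [1.0, -0.0, -0.0, -0.0]
contact_force: [-0.1, 0.0, -0.0]
opening: 0.8
finger_force: 0.0
```

Request:
move_arm([
  [0.8,[0.005,-0.039,0],[0,0,0]],
  [0.8,[0.005,-0.039,0],[0,0,0]],
  [0.8,[0.005,-0.039,0],[0,0,0]],
  [0.8,[0.005,-0.039,0],[0,0,0]],
  [0.8,[0.005,-0.039,0],[0,0,0]],
  [0.8,[0.005,-0.039,0],[0,0,0]],
  [0.8,[0.005,-0.039,0],[0,0,0]],
  [0.8,[0.005,-0.039,0],[0,0,0]],
  [0.8,[0.005,-0.039,0],[0,0,0]],
  [0.8,[0.005,-0.039,0],[0,0,0]],
])

```text
time: 1.77
eef_pos: [0.4662, -0.043, 0.2311]
tcp_rot: [1.0, -0.0, -0.0, -0.0]
contact_force: [0.8, -0.9, -0.1]
opening: 0.799
finger_force: 0.0
```

Request:
move_arm([
  [0.8,[0.0056,-0.036,0],[0,0,0]],
  [0.8,[0.0056,-0.036,0],[0,0,0]],
  [0.8,[0.0056,-0.036,0],[0,0,0]],
  [0.8,[0.0056,-0.036,0],[0,0,0]],
  [0.8,[0.0056,-0.036,0],[0,0,0]],
  [0.8,[0.0056,-0.036,0],[0,0,0]],
  [0.8,[0.0056,-0.036,0],[0,0,0]],
  [0.8,[0.0056,-0.036,0],[0,0,0]],
  [0.8,[0,0,0.03],[0,0,0]],
  [0.8,[0,0,0.04],[0,0,0]],
])

```text
time: 2.6
eef_pos: [0.5144, 0.2461, 0.1649]
tcp_rot: [1.0, 0.002, 0.005, -0.001]
contact_force: [0.7, -0.3, -1.3]
opening: 0.803
finger_force: 0.0
```

```bash
python3 - <<'E'
from h import *
st=get_state(); print(st['eef_pos']); cv2.imwrite("pics/w1.png",read_camera("wrist")[:,:,::-1])
print(proj("wrist",[[.5107,.2445,.068],[.5107,.2175,.068],[.5107,.2715,.068],[.4837,.2445,.068],[.5377,.2445,.068]],st).round())
E
```

```text
[0.51438098 0.2460663  0.16485558]
[[285. 219.]
 [325. 220.]
 [245. 219.]
 [285. 256.]
 [285. 180.]]
```

View pics/w1.png

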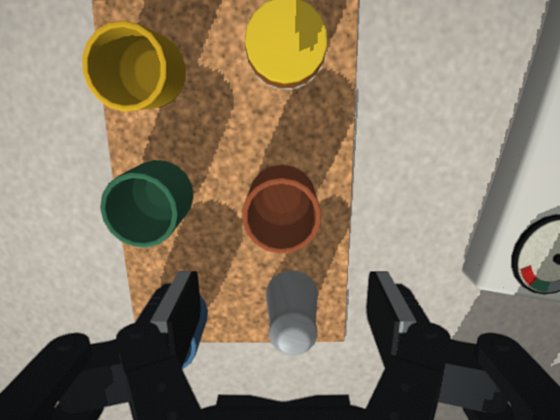

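```bash
python3 - <<'E'
from h import *
st=get_state(); print(st['eef_pos'],st['tcp_rot'],st['time'])
print(unproj("wrist",[(281,211),(124.5,66.5),(139.5,210),(286,41)],[.068,.068,.068,.074],st).round(4))
im=read_camera("wrist"); p=cv2.imread("pics/w1.png")[:,:,::-1]
print(cv2.phaseCorrelate(cv2.cvtColor(p,7).astype(float)[:250],cv2.cvtColor(im,7).astype(float)[:250]))
E
```

```text
[0.50715661 0.24306195 0.15225383] [ 0.99998337  0.00101925 -0.00546558  0.00153269] 2.65
[[0.5117 0.2436 0.068 ]
 [0.5988 0.333  0.068 ]
 [0.5123 0.3336 0.068 ]
 [0.6107 0.2409 0.074 ]]
((2.778985663255696, 0.0920292648501686), 0.05509935319769022)
```

Request:
move_arm([
  [0.8,[0,0,0],[0,0,0]],
  [0.8,[0,0,0.03],[0,0,0]],
  [0.8,[0,0,0.04],[0,0,0]],
  [0.8,[0,0,0.035],[0,0,0]],
  [0.8,[0,0,0.02],[0,0,0]],
  [0.8,[0,0,0.01],[0,0,0]],
  [0.8,[0,0,0],[0,0,0]],
  [0.8,[0,0,0],[0,0,0]],
  [0.3,[0,0,0],[0,0,0]],
  [0.3,[0,0,0],[0,0,0]],
])

```text
time: 3.53
eef_pos: [0.5143, 0.2439, 0.0299]
tcp_rot: [1.0, -0.0, 0.003, -0.001]
contact_force: [0.4, 0.2, 3.8]
opening: 0.608
finger_force: 41.0
```

Request:
move_arm([
  [0.3,[0,0,0],[0,0,0]],
  [0.3,[0,0,0],[0,0,0]],
  [0.3,[0,0,0],[0,0,0]],
  [0.3,[0,0,0],[0,0,0]],
  [0.3,[0,0,0],[0,0,0]],
  [0.3,[0,0,0],[0,0,0]],
  [0.3,[0,0,0],[0,0,0]],
  [0.3,[0,0,0],[0,0,0]],
  [0.3,[0,0,0],[0,0,0]],
  [0.3,[0,0,0],[0,0,0]],
])

```text
time: 4.37
eef_pos: [0.5142, 0.2439, 0.0298]
tcp_rot: [1.0, -0.0, 0.003, -0.001]
contact_force: [-0.9, 1.3, 6.5]
opening: 0.604
finger_force: 41.0
```

Request:
move_arm([
  [0.3,[0,0,-0.02],[0,0,0]],
  [0.3,[0,0,-0.04],[0,0,0]],
  [0.3,[0,0,-0.04],[0,0,0]],
  [0.3,[0,0,-0.04],[0,0,0]],
  [0.3,[0.0116,0.0333,0],[0,0,0]],
  [0.3,[0.0116,0.0333,0],[0,0,0]],
  [0.3,[0.0116,0.0333,0],[0,0,0]],
  [0.3,[0.0116,0.0333,0],[0,0,0]],
  [0.3,[0.0116,0.0333,0],[0,0,0]],
  [0.3,[0.0116,0.0333,0],[0,0,0]],
])

```text
time: 5.2
eef_pos: [0.5811, 0.0416, 0.1669]
tcp_rot: [1.0, 0.0, 0.0, 0.0]
contact_force: [1.2, 0.5, -2.8]
opening: 0.608
finger_force: 42.5
```

Request:
move_arm([
  [0.3,[0.0116,0.0333,0],[0,0,0]],
  [0.3,[0.0116,0.0333,0],[0,0,0]],
  [0.3,[0.0116,0.0333,0],[0,0,0]],
  [0.3,[0.0116,0.0333,0],[0,0,0]],
  [0.3,[0,0,0],[0,0,0]],
  [0.3,[0,0,0],[0,0,0]],
  [0.3,[0,0,0],[0,0,0]],
  [0.3,[0,0,0],[0,0,0]],
  [0.3,[0,0,0],[0,0,0]],
  [0.3,[0,0,0],[0,0,0]],
])

```text
time: 6.03
eef_pos: [0.6272, -0.0887, 0.1664]
tcp_rot: [1.0, 0.001, -0.0, -0.0]
contact_force: [-0.7, 0.3, -1.9]
opening: 0.611
finger_force: 42.7
```

```bash
python3 - <<'E'
from h import *
st=get_state(); im=read_camera("wrist"); cv2.imwrite("pics/w2.png",im[:,:,::-1]); print(st['eef_pos'])
print(proj("wrist",[[.65,-.0042,.064],[.6335,-.089,.064],[.5647,.0114,.064],[.5488,-.072,.064]],st).round())
E
```

```text
[ 0.62716476 -0.08873717  0.16640408]
[[156. 178.]
 [283. 201.]
 [147. 290.]
 [260. 310.]]
```

View pics/w2.png

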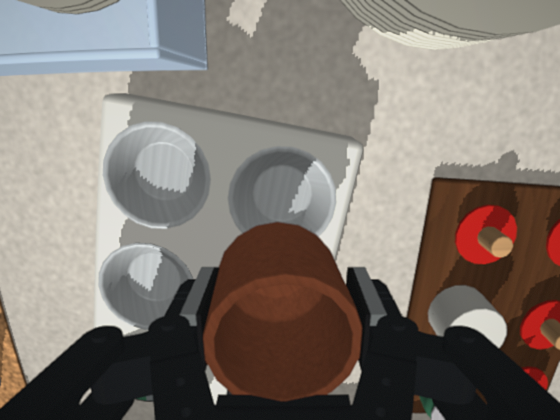

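Request:
move_arm([
  [0.3,[0.01,0,0],[0,0,0]],
  [0.3,[0,0,0.02],[0,0,0]],
  [0.3,[0,0,0.03],[0,0,0]],
  [0.3,[0,0,0.02],[0,0,0]],
  [0.3,[0,0,0.01],[0,0,0]],
  [0.3,[0,0,0.008],[0,0,0]],
  [0.3,[0,0,0.004],[0,0,0]],
  [0.3,[0,0,0],[0,0,0]],
  [0.3,[0,0,0],[0,0,0]],
  [0.3,[0,0,0],[0,0,0]],
])

```text
time: 6.92
eef_pos: [0.6386, -0.0903, 0.0761]
tcp_rot: [1.0, -0.0, 0.001, 0.0]
contact_force: [-0.5, 0.2, -1.7]
opening: 0.61
finger_force: 42.7
```

Request:
move_arm([
  [0.3,[0,0,0.002],[0,0,0]],
  [0.3,[0,0,0.002],[0,0,0]],
  [0.3,[0,0,0],[0,0,0]],
  [0.3,[0,0,0],[0,0,0]],
  [0.7,[0,0,0],[0,0,0]],
  [0.75,[0,0,0],[0,0,0]],
  [0.78,[0,0,0],[0,0,0]],
  [0.78,[0,0,0],[0,0,0]],
  [0.78,[0,0,-0.01],[0,0,0]],
  [0.78,[0,0,-0.03],[0,0,0]],
])

```text
time: 7.75
eef_pos: [0.6337, -0.089, 0.1053]
tcp_rot: [1.0, -0.0, -0.005, -0.002]
contact_force: [-0.2, -0.1, -0.5]
opening: 0.781
finger_force: 0.0
```

Request:
move_arm([
  [0.8,[0,0,-0.03],[0,0,0]],
  [0.8,[0,0,-0.03],[0,0,0]],
  [0.8,[-0.0104,-0.036,0],[0,0,0]],
  [0.8,[-0.0104,-0.036,0],[0,0,0]],
  [0.8,[-0.0104,-0.036,0],[0,0,0]],
  [0.8,[-0.0104,-0.036,0],[0,0,0]],
  [0.8,[-0.0104,-0.036,0],[0,0,0]],
  [0.8,[-0.0104,-0.036,0],[0,0,0]],
  [0.8,[-0.0104,-0.036,0],[0,0,0]],
  [0.8,[-0.0104,-0.036,0],[0,0,0]],
])

```text
time: 8.58
eef_pos: [0.5537, 0.1996, 0.1713]
tcp_rot: [1.0, -0.0, 0.001, -0.0]
contact_force: [0.3, 0.1, 0.0]
opening: 0.802
finger_force: 0.0
```

Request:
move_arm([
  [0.8,[-0.0104,-0.036,0],[0,0,0]],
  [0.8,[-0.0104,-0.036,0],[0,0,0]],
  [0.8,[-0.0104,-0.036,0],[0,0,0]],
  [0.8,[-0.0104,-0.036,0],[0,0,0]],
  [0.8,[0,0,0],[0,0,0]],
  [0.8,[0,0,0.02],[0,0,0]],
  [0.8,[0,0,0.02],[0,0,0]],
  [0.8,[0,0,0],[0,0,0]],
  [0.8,[0,0,0],[0,0,0]],
  [0.8,[0,0,0],[0,0,0]],
])

```text
time: 9.42
eef_pos: [0.5134, 0.3419, 0.1315]
tcp_rot: [1.0, -0.0, 0.001, -0.0]
contact_force: [0.7, -0.5, 0.1]
opening: 0.8
finger_force: 0.0
```

Request:
move_arm([
  [0.8,[0,0,0.03],[0,0,0]],
  [0.8,[0,0,0.04],[0,0,0]],
  [0.8,[0,0,0.02],[0,0,0]],
  [0.8,[0,0,0.0115],[0,0,0]],
  [0.8,[0,0,0],[0,0,0]],
  [0.3,[0,0,0],[0,0,0]],
  [0.3,[0,0,0],[0,0,0]],
  [0.3,[0,0,0],[0,0,0]],
  [0.3,[0,0,0],[0,0,0]],
  [0.3,[0,0,0],[0,0,0]],
])

```text
time: 10.25
eef_pos: [0.5144, 0.3428, 0.0312]
tcp_rot: [1.0, -0.0, 0.002, -0.001]
contact_force: [0.5, -0.6, 4.2]
opening: 0.6
finger_force: 42.0
```

Request:
move_arm([
  [0.3,[0,0,-0.02],[0,0,0]],
  [0.3,[0,0,-0.04],[0,0,0]],
  [0.3,[0,0,-0.04],[0,0,0]],
  [0.3,[0,0,-0.04],[0,0,0]],
  [0.3,[0.0138,0.0345,0],[0,0,0]],
  [0.3,[0.0138,0.0345,0],[0,0,0]],
  [0.3,[0.0138,0.0345,0],[0,0,0]],
  [0.3,[0.0138,0.0345,0],[0,0,0]],
  [0.3,[0.0138,0.0345,0],[0,0,0]],
  [0.3,[0.0138,0.0345,0],[0,0,0]],
])

```text
time: 11.08
eef_pos: [0.5955, 0.1334, 0.1689]
tcp_rot: [1.0, 0.0, -0.0, -0.0]
contact_force: [0.6, -0.3, -0.9]
opening: 0.599
finger_force: 42.2
```

Request:
move_arm([
  [0.3,[0.0138,0.0345,0],[0,0,0]],
  [0.3,[0.0138,0.0345,0],[0,0,0]],
  [0.3,[0.0138,0.0345,0],[0,0,0]],
  [0.3,[0.0138,0.0345,0],[0,0,0]],
  [0.3,[0,0,0],[0,0,0]],
  [0.3,[0,0,0.02],[0,0,0]],
  [0.3,[0,0,0.02],[0,0,0]],
  [0.3,[0,0,0],[0,0,0]],
  [0.3,[0,0,0],[0,0,0]],
  [0.3,[0,0,0],[0,0,0]],
])

```text
time: 11.92
eef_pos: [0.6509, -0.0026, 0.1296]
tcp_rot: [1.0, 0.0, 0.0, 0.0]
contact_force: [0.4, 0.2, -1.4]
opening: 0.595
finger_force: 42.3
```

Request:
move_arm([
  [0.3,[0.001,0,0.02],[0,0,0]],
  [0.3,[0,0,0.02],[0,0,0]],
  [0.3,[0,0,0.01],[0,0,0]],
  [0.3,[0,0,0.005],[0,0,0]],
  [0.3,[0,0,0],[0,0,0]],
  [0.3,[0,0,0],[0,0,0]],
  [0.7,[0,0,0],[0,0,0]],
  [0.75,[0,0,0],[0,0,0]],
  [0.78,[0,0,0],[0,0,0]],
  [0.78,[0,0,0],[0,0,0]],
])

```text
time: 12.75
eef_pos: [0.6521, -0.0031, 0.0746]
tcp_rot: [1.0, -0.0, 0.001, 0.0]
contact_force: [-0.0, 0.2, 0.1]
opening: 0.776
finger_force: 0.0
```

Request:
move_arm([
  [0.78,[0,0,-0.02],[0,0,0]],
  [0.78,[0,0,-0.04],[0,0,0]],
  [0.78,[0,0,-0.035],[0,0,0]],
  [0.8,[-0.0046,-0.0345,0],[0,0,0]],
  [0.8,[-0.0046,-0.0345,0],[0,0,0]],
  [0.8,[-0.0046,-0.0345,0],[0,0,0]],
  [0.8,[-0.0046,-0.0345,0],[0,0,0]],
  [0.8,[-0.0046,-0.0345,0],[0,0,0]],
  [0.8,[-0.0046,-0.0345,0],[0,0,0]],
  [0.8,[-0.0046,-0.0345,0],[0,0,0]],
])

```text
time: 13.58
eef_pos: [0.6192, 0.2401, 0.1692]
tcp_rot: [1.0, -0.0, 0.0, -0.0]
contact_force: [-0.2, -1.5, -1.2]
opening: 0.801
finger_force: 0.0
```

Request:
move_arm([
  [0.8,[-0.0046,-0.0345,0],[0,0,0]],
  [0.8,[-0.0046,-0.0345,0],[0,0,0]],
  [0.8,[-0.0046,-0.0345,0],[0,0,0]],
  [0.8,[0,0,0],[0,0,0]],
  [0.8,[0,0,0.02],[0,0,0]],
  [0.8,[0,0,0.02],[0,0,0]],
  [0.8,[0,0,0],[0,0,0]],
  [0.8,[0,0,0],[0,0,0]],
  [0.8,[0,0,0],[0,0,0]],
  [0.8,[0,0,0],[0,0,0]],
])

```text
time: 14.42
eef_pos: [0.6069, 0.342, 0.1308]
tcp_rot: [1.0, -0.0, 0.001, -0.001]
contact_force: [0.2, 0.0, 0.5]
opening: 0.801
finger_force: 0.0
```

```bash
python3 - <<'E'
from h import *
st=get_state(); im=read_camera("wrist"); cv2.imwrite("pics/w3.png",im[:,:,::-1]); print(st['eef_pos'])
im=read_camera("top"); cv2.imwrite("pics/t3.png",cv2.resize(im[140:300,90:420,::-1],None,fx=2.4,fy=2.4,interpolation=2))
print(proj("wrist",[[.6053,.3423,.068]],st).round())
E
```

```text
[0.60688124 0.34196653 0.13082056]
[[282. 234.]]
```

View pics/t3.png

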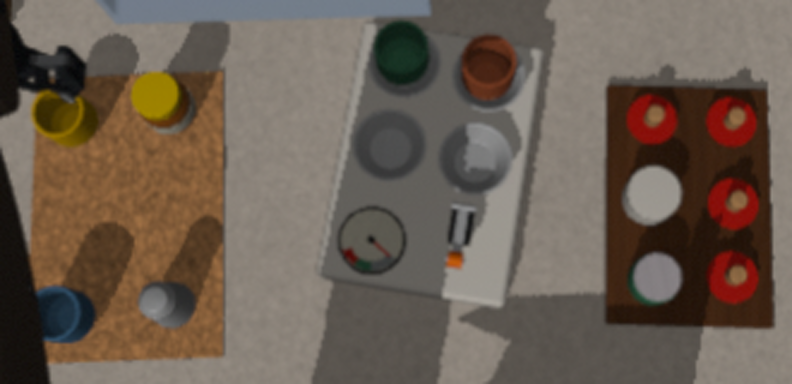

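Request:
move_arm([
  [0.8,[0,0,0.03],[0,0,0]],
  [0.8,[0,0,0.04],[0,0,0]],
  [0.8,[0,0,0.02],[0,0,0]],
  [0.8,[0,0,0.011],[0,0,0]],
  [0.8,[0,0,0],[0,0,0]],
  [0.3,[0,0,0],[0,0,0]],
  [0.3,[0,0,0],[0,0,0]],
  [0.3,[0,0,0],[0,0,0]],
  [0.3,[0,0,0],[0,0,0]],
  [0.3,[0,0,0],[0,0,0]],
])

```text
time: 15.35
eef_pos: [0.6071, 0.3426, 0.03]
tcp_rot: [1.0, -0.0, 0.002, -0.001]
contact_force: [0.2, 0.8, 3.1]
opening: 0.597
finger_force: 42.0
```

Request:
move_arm([
  [0.3,[0,0,-0.02],[0,0,0]],
  [0.3,[0,0,-0.04],[0,0,0]],
  [0.3,[0,0,-0.04],[0,0,0]],
  [0.3,[0,0,-0.04],[0,0,0]],
  [0.3,[-0.004,0.0331,0],[0,0,0]],
  [0.3,[-0.004,0.0331,0],[0,0,0]],
  [0.3,[-0.004,0.0331,0],[0,0,0]],
  [0.3,[-0.004,0.0331,0],[0,0,0]],
  [0.3,[-0.004,0.0331,0],[0,0,0]],
  [0.3,[-0.004,0.0331,0],[0,0,0]],
])

```text
time: 16.18
eef_pos: [0.5811, 0.142, 0.1681]
tcp_rot: [1.0, 0.0, 0.0, 0.0]
contact_force: [0.6, -0.4, -1.5]
opening: 0.598
finger_force: 42.2
```

Request:
move_arm([
  [0.3,[-0.004,0.0331,0],[0,0,0]],
  [0.3,[-0.004,0.0331,0],[0,0,0]],
  [0.3,[-0.004,0.0331,0],[0,0,0]],
  [0.3,[-0.004,0.0331,0],[0,0,0]],
  [0.3,[0,0,0],[0,0,0]],
  [0.3,[0,0,0.02],[0,0,0]],
  [0.3,[0,0,0.02],[0,0,0]],
  [0.3,[0,0,0],[0,0,0]],
  [0.3,[0,0,0],[0,0,0]],
  [0.3,[0,0,0],[0,0,0]],
])

```text
time: 17.02
eef_pos: [0.5662, 0.0114, 0.1288]
tcp_rot: [1.0, 0.0, 0.001, 0.0]
contact_force: [-0.5, -0.2, -1.3]
opening: 0.597
finger_force: 42.4
```

Request:
move_arm([
  [0.3,[0,0,0.02],[0,0,0]],
  [0.3,[0,0,0.02],[0,0,0]],
  [0.3,[0,0,0.01],[0,0,0]],
  [0.3,[0,0,0.005],[0,0,0]],
  [0.3,[0,0,0],[0,0,0]],
  [0.3,[0,0,0],[0,0,0]],
  [0.7,[0,0,0],[0,0,0]],
  [0.75,[0,0,0],[0,0,0]],
  [0.78,[0,0,0],[0,0,0]],
  [0.78,[0,0,0],[0,0,0]],
])

```text
time: 17.85
eef_pos: [0.5662, 0.0109, 0.0737]
tcp_rot: [1.0, -0.0, 0.001, 0.0]
contact_force: [0.9, 0.3, -0.4]
opening: 0.781
finger_force: 0.0
```

Request:
move_arm([
  [0.78,[0,0,-0.02],[0,0,0]],
  [0.78,[0,0,-0.04],[0,0,0]],
  [0.78,[0,0,-0.035],[0,0,0]],
  [0.8,[-0.0157,-0.0326,0],[0,0,0]],
  [0.8,[-0.0157,-0.0326,0],[0,0,0]],
  [0.8,[-0.0157,-0.0326,0],[0,0,0]],
  [0.8,[-0.0157,-0.0326,0],[0,0,0]],
  [0.8,[-0.0157,-0.0326,0],[0,0,0]],
  [0.8,[-0.0157,-0.0326,0],[0,0,0]],
  [0.8,[-0.0157,-0.0326,0],[0,0,0]],
])

```text
time: 18.68
eef_pos: [0.4549, 0.2406, 0.1683]
tcp_rot: [1.0, -0.0, 0.001, -0.0]
contact_force: [0.7, 0.7, 0.2]
opening: 0.8
finger_force: 0.0
```

Request:
move_arm([
  [0.8,[-0.0157,-0.0326,0],[0,0,0]],
  [0.8,[-0.0157,-0.0326,0],[0,0,0]],
  [0.8,[-0.0157,-0.0326,0],[0,0,0]],
  [0.8,[0,0,0],[0,0,0]],
  [0.8,[0,0,0.02],[0,0,0]],
  [0.8,[0,0,0.02],[0,0,0]],
  [0.8,[0,0,0],[0,0,0]],
  [0.8,[0,0,0],[0,0,0]],
  [0.8,[0,0,0],[0,0,0]],
  [0.8,[0,0,0],[0,0,0]],
])

```text
time: 19.52
eef_pos: [0.4098, 0.3372, 0.1294]
tcp_rot: [1.0, -0.0, 0.001, -0.001]
contact_force: [0.4, -0.3, 0.1]
opening: 0.803
finger_force: 0.0
```

Request:
move_arm([
  [0.8,[0,0,0.03],[0,0,0]],
  [0.8,[0,0,0.04],[0,0,0]],
  [0.8,[0,0,0.02],[0,0,0]],
  [0.8,[0,0,0.009],[0,0,0]],
  [0.8,[0,0,0],[0,0,0]],
  [0.3,[0,0,0],[0,0,0]],
  [0.3,[0,0,0],[0,0,0]],
  [0.3,[0,0,0],[0,0,0]],
  [0.3,[0,0,0],[0,0,0]],
  [0.3,[0,0,0],[0,0,0]],
])

```text
time: 20.35
eef_pos: [0.4104, 0.338, 0.031]
tcp_rot: [1.0, -0.0, 0.002, -0.001]
contact_force: [-0.5, 1.7, 5.3]
opening: 0.606
finger_force: 42.2
```

Request:
move_arm([
  [0.3,[0,0,-0.02],[0,0,0]],
  [0.3,[0,0,-0.04],[0,0,0]],
  [0.3,[0,0,-0.04],[0,0,0]],
  [0.3,[0,0,-0.04],[0,0,0]],
  [0.3,[0.0127,0.0372,0],[0,0,0]],
  [0.3,[0.0127,0.0372,0],[0,0,0]],
  [0.3,[0.0127,0.0372,0],[0,0,0]],
  [0.3,[0.0127,0.0372,0],[0,0,0]],
  [0.3,[0.0127,0.0372,0],[0,0,0]],
  [0.3,[0.0127,0.0372,0],[0,0,0]],
])

```text
time: 21.18
eef_pos: [0.4845, 0.112, 0.1686]
tcp_rot: [1.0, 0.0, -0.0, 0.0]
contact_force: [1.4, 0.4, -1.7]
opening: 0.607
finger_force: 42.6
```

Request:
move_arm([
  [0.3,[0.0127,0.0372,0],[0,0,0]],
  [0.3,[0.0127,0.0372,0],[0,0,0]],
  [0.3,[0.0127,0.0372,0],[0,0,0]],
  [0.3,[0.0127,0.0372,0],[0,0,0]],
  [0.3,[0.0127,0.0372,0],[0,0,0]],
  [0.3,[0,0,0],[0,0,0]],
  [0.3,[0,0,0.02],[0,0,0]],
  [0.3,[0,0,0.02],[0,0,0]],
  [0.3,[0,0,0],[0,0,0]],
  [0.3,[0,0,0],[0,0,0]],
])

```text
time: 22.02
eef_pos: [0.5467, -0.0715, 0.1272]
tcp_rot: [1.0, -0.0, -0.002, -0.001]
contact_force: [-0.7, -0.1, -1.8]
opening: 0.605
finger_force: 42.8
```

Request:
move_arm([
  [0.3,[0.001,0,0.02],[0,0,0]],
  [0.3,[0,0,0.02],[0,0,0]],
  [0.3,[0,0,0.01],[0,0,0]],
  [0.3,[0,0,0.004],[0,0,0]],
  [0.3,[0,0,0],[0,0,0]],
  [0.3,[0,0,0],[0,0,0]],
  [0.7,[0,0,0],[0,0,0]],
  [0.75,[0,0,0],[0,0,0]],
  [0.78,[0,0,0],[0,0,0]],
  [0.78,[0,0,0],[0,0,0]],
])

```text
time: 22.85
eef_pos: [0.55, -0.0724, 0.0758]
tcp_rot: [1.0, -0.0, 0.001, 0.0]
contact_force: [0.4, -0.2, -0.4]
opening: 0.782
finger_force: 0.0
```

Request:
move_arm([
  [0.78,[0,0,-0.02],[0,0,0]],
  [0.78,[0,0,-0.04],[0,0,0]],
  [0.78,[0,0,-0.04],[0,0,0]],
  [0.78,[0,0,-0.03],[0,0,0]],
  [0.5,[-0.01,0.025,0],[0,0,0]],
  [0.5,[-0.01,0.025,0],[0,0,0]],
  [0.5,[-0.01,0.025,0],[0,0,0]],
  [0.5,[-0.01,0.025,0],[0,0,0]],
  [0.5,[0,0,0],[0,0,0]],
  [0.5,[0,0,0],[0,0,0]],
])

```text
time: 23.68
eef_pos: [0.5091, -0.1732, 0.2052]
tcp_rot: [1.0, -0.001, 0.0, 0.0]
contact_force: [0.5, -0.4, -0.4]
opening: 0.499
finger_force: 0.0
```

```bash
python3 - <<'E'
from h import *
st=get_state(); im=read_camera("wrist"); cv2.imwrite("pics/w4.png",im[:,:,::-1]); print(st['eef_pos'],st['tcp_rot'])
im=read_camera("top"); cv2.imwrite("pics/t4.png",cv2.resize(im[135:285,210:420,::-1],None,fx=3.8,fy=3.8,interpolation=2))
E
```

```text
[ 0.50907125 -0.17321888  0.20523785] [ 9.99998886e-01 -1.44768539e-03  3.61980374e-04  2.15171170e-05]
```

View pics/t4.png

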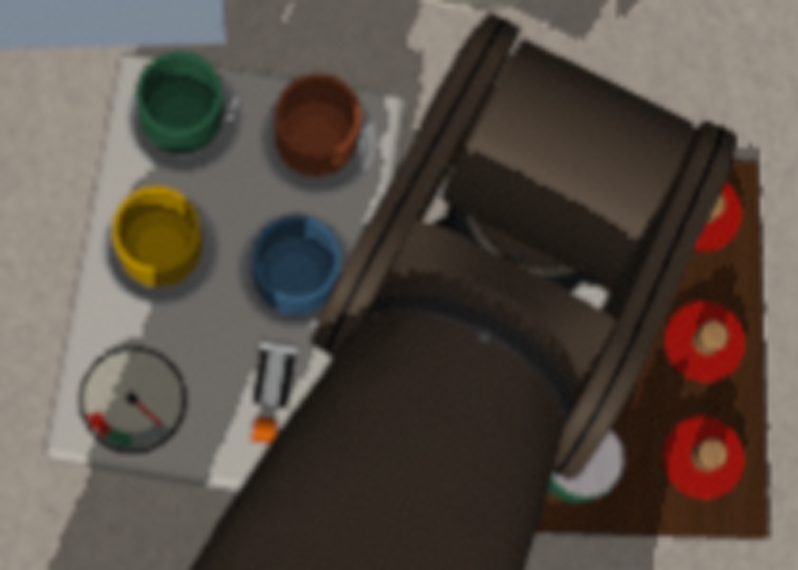

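View pics/w4.png

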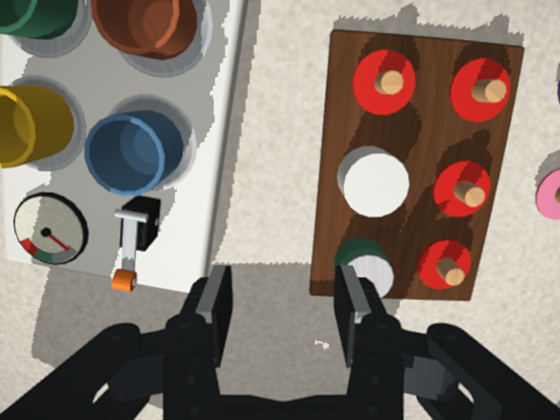

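```bash
python3 - <<'E'
from h import *
P=np.array([(180,96),(318,117),(157,229),(297,259)])/3.8+[210,135]
print(unproj("top",P,[.110]*4).round(4))
E
```

```text
[[ 0.6485 -0.0033  0.11  ]
 [ 0.6329 -0.0869  0.11  ]
 [ 0.5657  0.0119  0.11  ]
 [ 0.5451 -0.0715  0.11  ]]
```

```bash
python3 - <<'E'
from h import *
st=dict(eef_pos=np.array([ 0.50907125,-0.17321888,0.20523785]),tcp_rot=[ 9.99998886e-01,-1.44768539e-03,3.61980374e-04,2.15171170e-05])
print(unproj("wrist",[(384,82),(480,90),(462,189),(445,265),(390,82),(489,91),(472,192),(453,273),(124,281)],[.028]*4+[.052]*4+[.096],st).round(4))
E
```

```text
[[ 0.5939 -0.2558  0.028 ]
 [ 0.589  -0.3371  0.028 ]
 [ 0.5041 -0.3326  0.028 ]
 [ 0.4297 -0.3269  0.028 ]
 [ 0.5936 -0.2542  0.052 ]
 [ 0.5884 -0.3322  0.052 ]
 [ 0.5079 -0.3296  0.052 ]
 [ 0.4337 -0.3238  0.052 ]
 [ 0.451  -0.053   0.096 ]]
```

Request:
move_arm([
  [0.5,[0.0277,0.0273,0],[0,0,0]],
  [0.5,[0.0277,0.0273,0],[0,0,0]],
  [0.5,[0.0277,0.0273,0],[0,0,0]],
  [0.5,[0,0,0],[0,0,0]],
  [0.5,[0,0,0.02],[0,0,0]],
  [0.5,[0,0,0.04],[0,0,0]],
  [0.5,[0,0,0.04],[0,0,0]],
  [0.5,[0,0,0.02],[0,0,0]],
  [0.5,[0,0,0],[0,0,0]],
  [0.5,[0,0,0],[0,0,0]],
])

```text
time: 24.62
eef_pos: [0.5921, -0.2525, 0.0835]
tcp_rot: [1.0, 0.001, -0.001, -0.001]
contact_force: [-0.2, -0.2, -0.5]
opening: 0.502
finger_force: 0.0
```

```bash
python3 - <<'E'
from h import *
st=get_state(); im=read_camera("wrist"); cv2.imwrite("pics/w5.png",im[:,:,::-1]); print(st['eef_pos'],st['tcp_rot'])
print(proj("wrist",[[.592,-.255,.052],[.592,-.255,.028]],st))
E
```

```text
[ 0.59208628 -0.25248986  0.08354164] [ 9.99998496e-01  6.43161404e-04 -1.30994088e-03 -9.37303150e-04]
[[287.22000516 254.16648754]
 [286.86200331 236.11464565]]
```

View pics/w5.png

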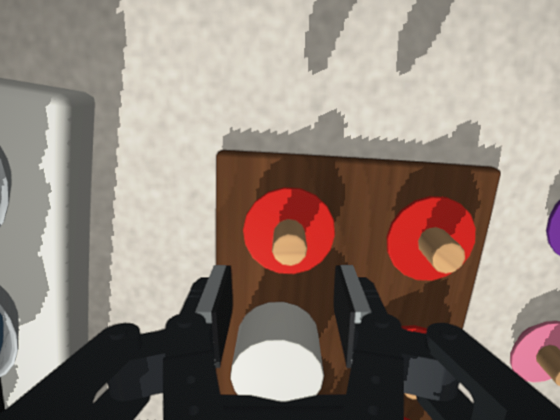

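Request:
move_arm([
  [0.5,[0.0015,0.0025,0.02],[0,0,0]],
  [0.5,[0,0,0.02],[0,0,0]],
  [0.5,[0,0,0.0115],[0,0,0]],
  [0.5,[0,0,0],[0,0,0]],
  [0.1,[0,0,0],[0,0,0]],
  [0.1,[0,0,0],[0,0,0]],
  [0.1,[0,0,0],[0,0,0]],
  [0.1,[0,0,0],[0,0,0]],
  [0.1,[0,0,0],[0,0,0]],
  [0.1,[0,0,0],[0,0,0]],
])

```text
time: 25.5
eef_pos: [0.5952, -0.2573, 0.0355]
tcp_rot: [1.0, -0.0, 0.002, 0.001]
contact_force: [-0.0, 0.8, 5.8]
opening: 0.188
finger_force: 39.3
```

Request:
move_arm([
  [0.1,[0,0,-0.02],[0,0,0]],
  [0.1,[0,0,-0.04],[0,0,0]],
  [0.1,[0,0,-0.04],[0,0,0]],
  [0.1,[0,0,-0.04],[0,0,0]],
  [0.1,[0,0,-0.03],[0,0,0]],
  [0.1,[0.0081,-0.0334,0],[0,0,0]],
  [0.1,[0.0081,-0.0334,0],[0,0,0]],
  [0.1,[0.0081,-0.0334,0],[0,0,0]],
  [0.1,[0.0081,-0.0334,0],[0,0,0]],
  [0.1,[0.0081,-0.0334,0],[0,0,0]],
])

```text
time: 26.33
eef_pos: [0.6342, -0.0882, 0.203]
tcp_rot: [1.0, -0.0, -0.0, -0.0]
contact_force: [0.1, -0.5, -1.0]
opening: 0.189
finger_force: 39.1
```

Request:
move_arm([
  [0.1,[0,0,0],[0,0,0]],
  [0.1,[0,0,0],[0,0,0]],
  [0.1,[0,0,0],[0,0,0]],
  [0.1,[0,0,0.02],[0,0,0]],
  [0.1,[0,0,0.02],[0,0,0]],
  [0.1,[0,0,0],[0,0,0]],
  [0.1,[0,0,0],[0,0,0]],
  [0.1,[0,0,0],[0,0,0]],
  [0.1,[0,0,0],[0,0,0]],
  [0.1,[0,0,0],[0,0,0]],
])

```text
time: 27.17
eef_pos: [0.6353, -0.0903, 0.1651]
tcp_rot: [1.0, -0.0, 0.001, 0.0]
contact_force: [-0.2, -0.3, -0.6]
opening: 0.189
finger_force: 39.2
```

```bash
python3 - <<'E'
from h import *
st=get_state(); im=read_camera("wrist"); cv2.imwrite("pics/w6.png",im[:,:,::-1]); print(st['eef_pos'],st['tcp_rot'])
print(proj("wrist",[[.6342,-.088,.110],[.5496,-.0728,.11],[.6494,-.0034,.11],[.5648,.0118,.11]],st).round())
E
```

```text
[ 0.63527603 -0.09027371  0.16508964] [ 9.99998937e-01 -3.55603405e-04  1.34365131e-03  4.40931177e-04]
[[278. 239.]
 [255. 361.]
 [126. 213.]
 [121. 340.]]
```

View pics/w6.png

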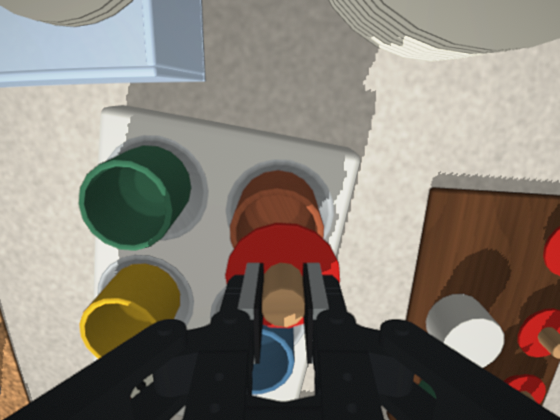

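```bash
python3 - <<'E'
from h import *
st=dict(eef_pos=np.array([ 0.63527603,-0.09027371,0.16508964]),tcp_rot=[9.99998937e-01,-3.55603405e-04,1.34365131e-03,4.40931177e-04])
z=.165-.0075
for e in (0,.002,.004): 
  t=np.linspace(0,2*np.pi,73); X=np.c_[.6353+e+.026*np.cos(t),-.0903+.026*np.sin(t),0*t+z]
  q=proj("wrist",X,st); print(e,"flange top y",q[:,1].min().round(1),"x",q[:,0].min().round(1),q[:,0].max().round(1), "knobtop",proj("wrist",[.6353+e,-.0903,.1816],st).round(1))
for n,c,e in [("green",(.6494,-.0034),.0),("green",(.6494,-.0034),.003),("terra",(.6342,-.088),0),("terra",(.6342,-.088),.003)]:
  X=np.c_[c[0]+e+.027*np.cos(t),c[1]+.027*np.sin(t),0*t+.110]; q=proj("wrist",X,st); print(n,e,q.min(0).round(1),q.max(0).round(1))
im=cv2.imread("pics/w6.png")
cv2.imwrite("pics/w6c.png",cv2.resize(im[130:370,70:350],None,fx=2.5,fy=2.5,interpolation=2))
E
```

```text
0 flange top y 221.5 x 223.3 340.7 knobtop [[281.9 306.7]]
0.002 flange top y 217.0 x 223.0 341.0 knobtop [[281.9 302.2]]
0.004 flange top y 212.4 x 222.8 341.2 knobtop [[281.9 297.6]]
green 0.0 [ 79.1 165.2] [174.  257.2]
green 0.003 [ 78.3 159.7] [173.5 252.5]
terra 0 [230.1 192.1] [326.1 281.3]
terra 0.003 [229.9 186.7] [326.3 276.8]
```

View pics/w6c.png

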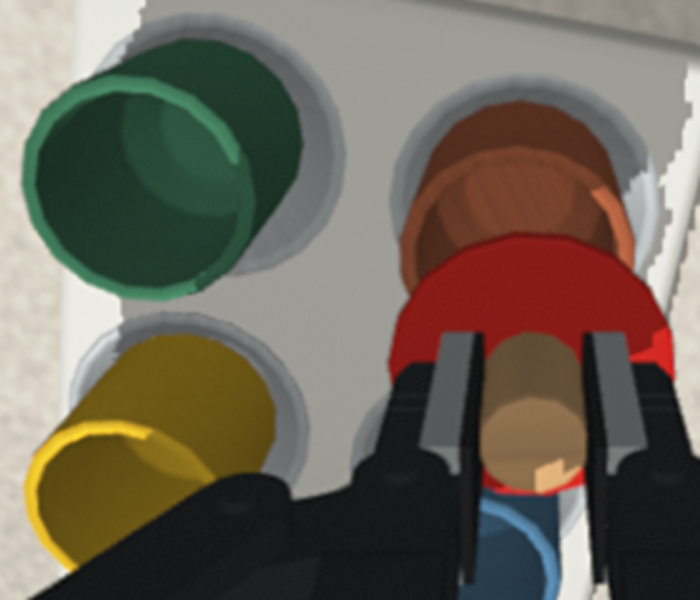

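Request:
move_arm([
  [0.1,[0.002,-0.0025,0],[0,0,0]],
  [0.1,[0,0,0.01],[0,0,0]],
  [0.1,[0,0,0.01],[0,0,0]],
  [0.1,[0,0,0.01],[0,0,0]],
  [0.1,[0,0,0.007],[0,0,0]],
  [0.1,[0,0,0.003],[0,0,0]],
  [0.1,[0,0,0.001],[0,0,0]],
  [0.1,[0,0,0],[0,0,0]],
  [0.1,[0,0,0],[0,0,0]],
  [0.1,[0,0,0],[0,0,0]],
])

```text
time: 28.05
eef_pos: [0.6364, -0.0871, 0.1222]
tcp_rot: [1.0, -0.0, -0.0, -0.0]
contact_force: [0.5, 0.1, -1.1]
opening: 0.188
finger_force: 39.2
```

Request:
move_arm([
  [0.1,[0,0,0.001],[0,0,0]],
  [0.1,[0,0,0],[0,0,0]],
  [0.1,[0,0,0],[0,0,0]],
  [0.3,[0,0,0],[0,0,0]],
  [0.5,[0,0,0],[0,0,0]],
  [0.5,[0,0,0],[0,0,0]],
  [0.5,[0,0,0],[0,0,0]],
  [0.5,[0,0,-0.02],[0,0,0]],
  [0.5,[0,0,-0.03],[0,0,0]],
  [0.5,[0,0,-0.03],[0,0,0]],
])

```text
time: 28.88
eef_pos: [0.6354, -0.0868, 0.2003]
tcp_rot: [1.0, -0.0, -0.002, -0.001]
contact_force: [0.6, -0.5, 0.4]
opening: 0.503
finger_force: 0.0
```

Request:
move_arm([
  [0.5,[-0.0068,0.0356,0],[0,0,0]],
  [0.5,[-0.0068,0.0356,0],[0,0,0]],
  [0.5,[-0.0068,0.0356,0],[0,0,0]],
  [0.5,[-0.0068,0.0356,0],[0,0,0]],
  [0.5,[-0.0068,0.0356,0],[0,0,0]],
  [0.5,[-0.0068,0.0356,0],[0,0,0]],
  [0.5,[-0.0068,0.0356,0],[0,0,0]],
  [0.5,[0,0,0],[0,0,0]],
  [0.5,[0,0,0],[0,0,0]],
  [0.5,[0,0,0],[0,0,0]],
])

```text
time: 29.72
eef_pos: [0.5886, -0.336, 0.2008]
tcp_rot: [1.0, -0.0, -0.0, -0.001]
contact_force: [-0.1, 0.1, 0.5]
opening: 0.5
finger_force: 0.0
```

```bash
python3 - <<'E'
from h import *
st=get_state(); a=read_camera("wrist"); print(st['eef_pos'],st['tcp_rot'])
s=read_camera("scene")[140:340,130:360]; t=read_camera("top")[145:275,220:420]
print(proj("wrist",[[.5945,-.256,.028],[.589,-.336,.052],[.505,-.332,.052],[.431,-.326,.052]],st).round())
v=np.hstack([cv2.resize(a,(400,300)),cv2.resize(t,(400,260))[[*range(260)]+[259]*40]])
v2=cv2.resize(s,(345,300)); v2=np.hstack([v2,np.zeros((300,455,3),np.uint8)])
cv2.imwrite("pics/c7.png",np.vstack([v,v2])[:,:,::-1])
E
```

```text
[ 0.58860724 -0.33601941  0.20081618] [ 9.99999746e-01 -3.91243321e-04 -2.70613375e-04 -5.30848956e-04]
[[189. 178.]
 [283. 192.]
 [278. 285.]
 [272. 355.]]
```

View pics/c7.png

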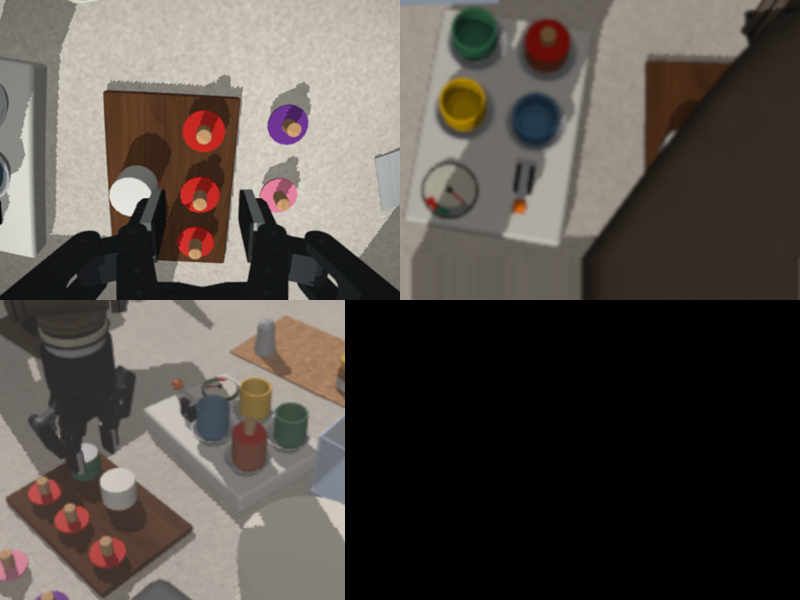

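Request:
move_arm([
  [0.5,[0.0005,0.0015,0.02],[0,0,0]],
  [0.5,[0,0,0.04],[0,0,0]],
  [0.5,[0,0,0.04],[0,0,0]],
  [0.5,[0,0,0.035],[0,0,0]],
  [0.5,[0,0,0.02],[0,0,0]],
  [0.5,[0,0,0.011],[0,0,0]],
  [0.5,[0,0,0],[0,0,0]],
  [0.5,[0,0,0],[0,0,0]],
  [0.1,[0,0,0],[0,0,0]],
  [0.1,[0,0,0],[0,0,0]],
])

```text
time: 30.7
eef_pos: [0.591, -0.3388, 0.0383]
tcp_rot: [1.0, 0.0, 0.002, 0.002]
contact_force: [0.3, 1.5, 1.0]
opening: 0.224
finger_force: 0.6
```

Request:
move_arm([
  [0.1,[0,0,0],[0,0,0]],
  [0.1,[0,0,0],[0,0,0]],
  [0.1,[0,0,0],[0,0,0]],
  [0.1,[0,0,0],[0,0,0]],
  [0.1,[0,0,-0.02],[0,0,0]],
  [0.1,[0,0,-0.04],[0,0,0]],
  [0.1,[0,0,-0.04],[0,0,0]],
  [0.1,[0,0,-0.04],[0,0,0]],
  [0.1,[0,0,-0.03],[0,0,0]],
  [0.1,[0,0,0],[0,0,0]],
])

```text
time: 31.53
eef_pos: [0.5926, -0.3405, 0.2159]
tcp_rot: [1.0, -0.0, 0.006, 0.005]
contact_force: [0.9, -0.6, 0.8]
opening: 0.189
finger_force: 39.2
```

Request:
move_arm([
  [0.1,[0.007,-0.0372,0],[0,0,0]],
  [0.1,[0.007,-0.0372,0],[0,0,0]],
  [0.1,[0.007,-0.0372,0],[0,0,0]],
  [0.1,[0.007,-0.0372,0],[0,0,0]],
  [0.1,[0.007,-0.0372,0],[0,0,0]],
  [0.1,[0.007,-0.0372,0],[0,0,0]],
  [0.1,[0.007,-0.0372,0],[0,0,0]],
  [0.1,[0.007,-0.0372,0],[0,0,0]],
  [0.1,[0.007,-0.0372,0],[0,0,0]],
  [0.1,[0,0,0],[0,0,0]],
])

```text
time: 32.37
eef_pos: [0.6523, 0.0034, 0.2047]
tcp_rot: [1.0, 0.003, -0.0, -0.002]
contact_force: [-0.5, -0.4, 0.2]
opening: 0.184
finger_force: 39.3
```

Request:
move_arm([
  [0.1,[0,0,0],[0,0,0]],
  [0.1,[0,0,0],[0,0,0]],
  [0.1,[0,0,0.02],[0,0,0]],
  [0.1,[0,0,0.02],[0,0,0]],
  [0.1,[0,0,0],[0,0,0]],
  [0.1,[0,0,0],[0,0,0]],
  [0.1,[0,0,0],[0,0,0]],
  [0.1,[0,0,0],[0,0,0]],
  [0.1,[0,0,0],[0,0,0]],
  [0.1,[0,0,0],[0,0,0]],
])

```text
time: 33.2
eef_pos: [0.653, -0.0033, 0.1667]
tcp_rot: [1.0, -0.0, 0.001, 0.0]
contact_force: [0.4, -0.2, -0.1]
opening: 0.187
finger_force: 39.3
```

Request:
move_arm([
  [0.1,[-0.0005,0,0.01],[0,0,0]],
  [0.1,[0,0,0.01],[0,0,0]],
  [0.1,[0,0,0.01],[0,0,0]],
  [0.1,[0,0,0.007],[0,0,0]],
  [0.1,[0,0,0.003],[0,0,0]],
  [0.1,[0,0,0.002],[0,0,0]],
  [0.1,[0,0,0.001],[0,0,0]],
  [0.1,[0,0,0],[0,0,0]],
  [0.1,[0,0,0],[0,0,0]],
  [0.1,[0,0,0],[0,0,0]],
])

```text
time: 34.03
eef_pos: [0.6538, -0.0031, 0.1247]
tcp_rot: [1.0, -0.0, 0.002, 0.0]
contact_force: [0.1, -0.1, 6.9]
opening: 0.187
finger_force: 40.1
```

Request:
move_arm([
  [0.1,[0,0,0],[0,0,0]],
  [0.3,[0,0,0],[0,0,0]],
  [0.5,[0,0,0],[0,0,0]],
  [0.5,[0,0,0],[0,0,0]],
  [0.5,[0,0,0],[0,0,0]],
  [0.5,[0,0,-0.02],[0,0,0]],
  [0.5,[0,0,-0.03],[0,0,0]],
  [0.5,[0,0,-0.027],[0,0,0]],
  [0.5,[-0.0147,0.033,0],[0,0,0]],
  [0.5,[-0.0147,0.033,0],[0,0,0]],
])

```text
time: 34.87
eef_pos: [0.6238, -0.0687, 0.202]
tcp_rot: [1.0, 0.002, 0.002, 0.001]
contact_force: [-0.2, -0.8, 0.1]
opening: 0.5
finger_force: 0.0
```

Request:
move_arm([
  [0.5,[-0.0147,0.033,0],[0,0,0]],
  [0.5,[-0.0147,0.033,0],[0,0,0]],
  [0.5,[-0.0147,0.033,0],[0,0,0]],
  [0.5,[-0.0147,0.033,0],[0,0,0]],
  [0.5,[-0.0147,0.033,0],[0,0,0]],
  [0.5,[-0.0147,0.033,0],[0,0,0]],
  [0.5,[-0.0147,0.033,0],[0,0,0]],
  [0.5,[-0.0147,0.033,0],[0,0,0]],
  [0.5,[0,0,0],[0,0,0]],
  [0.5,[0,0,0],[0,0,0]],
])

```text
time: 35.7
eef_pos: [0.5037, -0.3345, 0.1987]
tcp_rot: [1.0, -0.002, -0.0, -0.0]
contact_force: [0.8, 0.0, 0.0]
opening: 0.502
finger_force: 0.0
```

Request:
move_arm([
  [0.5,[0,0,0],[0,0,0]],
  [0.5,[0,0,0.02],[0,0,0]],
  [0.5,[0,0,0.04],[0,0,0]],
  [0.5,[0,0,0.03],[0,0,0]],
  [0.5,[0,0,0.02],[0,0,0]],
  [0.5,[0,0,0],[0,0,0]],
  [0.5,[0,0,0],[0,0,0]],
  [0.5,[0,0,0],[0,0,0]],
  [0.5,[0,0,0],[0,0,0]],
  [0.5,[0,0,0],[0,0,0]],
])

```text
time: 36.53
eef_pos: [0.5061, -0.3338, 0.0918]
tcp_rot: [1.0, 0.0, 0.002, 0.001]
contact_force: [-0.8, 0.6, 0.2]
opening: 0.503
finger_force: 0.0
```

```bash
python3 - <<'E'
from h import *
st=get_state(); a=read_camera("wrist"); print(st['eef_pos'],st['tcp_rot'])
s=read_camera("scene")[190:340,220:360]; t=read_camera("top")[140:260,220:330]
print(proj("wrist",[[.505,-.332,.052],[.431,-.326,.052]],st).round())
b=cv2.resize(a[150:,130:430],(480,432)); r=np.vstack([cv2.resize(s,(320,343),interpolation=2),cv2.resize(t,(236,257),interpolation=2)[:, [*range(236)]+[235]*84]])
cv2.imwrite("pics/c8.png",np.hstack([np.vstack([b,np.zeros((168,480,3),np.uint8)]),r])[:,:,::-1])
E
```

```text
[ 0.5061224  -0.33376262  0.0917672 ] [9.99997807e-01 1.14117275e-04 1.54980798e-03 1.40402848e-03]
[[279. 250.]
 [269. 364.]]
```

View pics/c8.png

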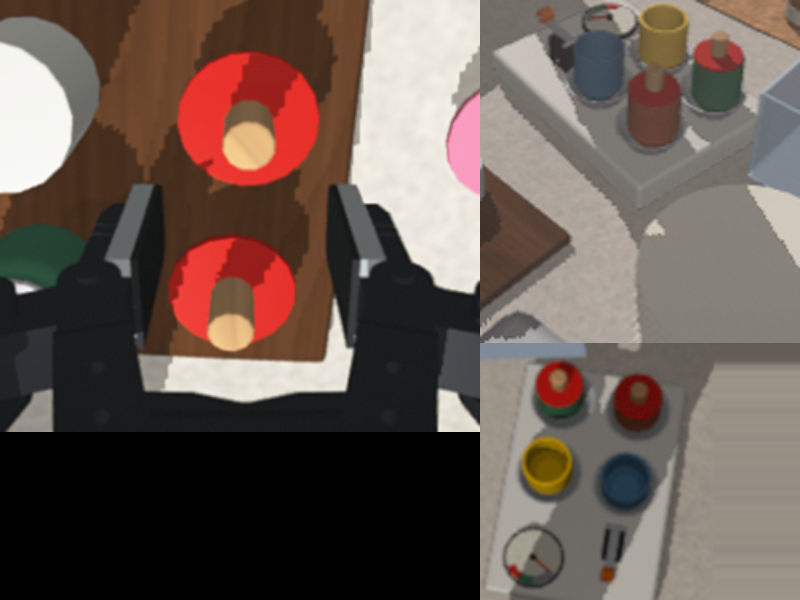

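Request:
move_arm([
  [0.5,[0.002,0.001,0.02],[0,0,0]],
  [0.5,[0,0,0.02],[0,0,0]],
  [0.5,[0,0,0.0155],[0,0,0]],
  [0.5,[0,0,0],[0,0,0]],
  [0.1,[0,0,0],[0,0,0]],
  [0.1,[0,0,0],[0,0,0]],
  [0.1,[0,0,0],[0,0,0]],
  [0.1,[0,0,0],[0,0,0]],
  [0.1,[0,0,0],[0,0,0]],
  [0.1,[0,0,0],[0,0,0]],
])

```text
time: 37.52
eef_pos: [0.5075, -0.3347, 0.0352]
tcp_rot: [1.0, -0.0, 0.001, 0.001]
contact_force: [0.3, -0.8, 3.5]
opening: 0.187
finger_force: 39.3
```

Request:
move_arm([
  [0.1,[0,0,-0.02],[0,0,0]],
  [0.1,[0,0,-0.04],[0,0,0]],
  [0.1,[0,0,-0.04],[0,0,0]],
  [0.1,[0,0,-0.04],[0,0,0]],
  [0.1,[0,0,-0.025],[0,0,0]],
  [0.1,[0.0066,-0.0386,0],[0,0,0]],
  [0.1,[0.0066,-0.0386,0],[0,0,0]],
  [0.1,[0.0066,-0.0386,0],[0,0,0]],
  [0.1,[0.0066,-0.0386,0],[0,0,0]],
  [0.1,[0.0066,-0.0386,0],[0,0,0]],
])

```text
time: 38.35
eef_pos: [0.5396, -0.1392, 0.1989]
tcp_rot: [1.0, -0.0, 0.0, -0.0]
contact_force: [0.1, -0.6, -1.3]
opening: 0.186
finger_force: 39.2
```

Request:
move_arm([
  [0.1,[0.0066,-0.0386,0],[0,0,0]],
  [0.1,[0.0066,-0.0386,0],[0,0,0]],
  [0.1,[0.0066,-0.0386,0],[0,0,0]],
  [0.1,[0.0066,-0.0386,0],[0,0,0]],
  [0.1,[0,0,0],[0,0,0]],
  [0.1,[0,0,0],[0,0,0]],
  [0.1,[0,0,0.02],[0,0,0]],
  [0.1,[0,0,0.015],[0,0,0]],
  [0.1,[0,0,0],[0,0,0]],
  [0.1,[0,0,0],[0,0,0]],
])

```text
time: 39.18
eef_pos: [0.5654, 0.0123, 0.1629]
tcp_rot: [1.0, -0.001, -0.001, -0.0]
contact_force: [-0.4, 0.2, -0.7]
opening: 0.19
finger_force: 39.3
```

Request:
move_arm([
  [0.1,[0,0,0],[0,0,0]],
  [0.1,[0,0,0],[0,0,0]],
  [0.1,[0,0,0],[0,0,0]],
  [0.1,[0,0,0],[0,0,0]],
  [0.1,[0,0,0],[0,0,0]],
  [0.1,[0,0,0],[0,0,0]],
  [0.1,[0,0,0],[0,0,0]],
  [0.1,[0,0,0],[0,0,0]],
  [0.1,[0,0,0],[0,0,0]],
  [0.1,[0,0,0],[0,0,0]],
])

```text
time: 40.02
eef_pos: [0.5663, 0.0135, 0.1638]
tcp_rot: [1.0, -0.0, -0.0, -0.0]
contact_force: [-0.6, 0.1, -1.2]
opening: 0.194
finger_force: 39.3
```

Request:
move_arm([
  [0.1,[0.001,0.0015,0.01],[0,0,0]],
  [0.1,[0,0,0.01],[0,0,0]],
  [0.1,[0,0,0.01],[0,0,0]],
  [0.1,[0,0,0.007],[0,0,0]],
  [0.1,[0,0,0.003],[0,0,0]],
  [0.1,[0,0,0.0015],[0,0,0]],
  [0.1,[0,0,0.001],[0,0,0]],
  [0.1,[0,0,0],[0,0,0]],
  [0.1,[0,0,0],[0,0,0]],
  [0.1,[0,0,0],[0,0,0]],
])

```text
time: 40.85
eef_pos: [0.5674, 0.012, 0.1217]
tcp_rot: [1.0, -0.0, 0.0, -0.0]
contact_force: [-1.2, 0.5, 2.0]
opening: 0.193
finger_force: 39.4
```

Request:
move_arm([
  [0.1,[0,0,0],[0,0,0]],
  [0.3,[0,0,0],[0,0,0]],
  [0.5,[0,0,0],[0,0,0]],
  [0.5,[0,0,0],[0,0,0]],
  [0.5,[0,0,0],[0,0,0]],
  [0.5,[0,0,-0.02],[0,0,0]],
  [0.5,[0,0,-0.03],[0,0,0]],
  [0.5,[0,0,-0.028],[0,0,0]],
  [0.5,[-0.0133,0.0341,0],[0,0,0]],
  [0.5,[-0.0133,0.0341,0],[0,0,0]],
])

```text
time: 41.68
eef_pos: [0.5422, -0.0563, 0.2024]
tcp_rot: [1.0, 0.002, 0.003, 0.001]
contact_force: [0.9, -0.5, 0.3]
opening: 0.502
finger_force: 0.0
```

Request:
move_arm([
  [0.5,[-0.0133,0.0341,0],[0,0,0]],
  [0.5,[-0.0133,0.0341,0],[0,0,0]],
  [0.5,[-0.0133,0.0341,0],[0,0,0]],
  [0.5,[-0.0133,0.0341,0],[0,0,0]],
  [0.5,[-0.0133,0.0341,0],[0,0,0]],
  [0.5,[-0.0133,0.0341,0],[0,0,0]],
  [0.5,[-0.0133,0.0341,0],[0,0,0]],
  [0.5,[-0.0133,0.0341,0],[0,0,0]],
  [0.5,[0,0,0],[0,0,0]],
  [0.5,[0,0,0],[0,0,0]],
])

```text
time: 42.52
eef_pos: [0.4334, -0.3306, 0.1992]
tcp_rot: [1.0, -0.002, 0.0, -0.0]
contact_force: [0.1, 0.5, -0.8]
opening: 0.502
finger_force: 0.0
```

Request:
move_arm([
  [0.5,[0,0,0],[0,0,0]],
  [0.5,[0,0,0.02],[0,0,0]],
  [0.5,[0,0,0.04],[0,0,0]],
  [0.5,[0,0,0.03],[0,0,0]],
  [0.5,[0,0,0.02],[0,0,0]],
  [0.5,[0,0,0],[0,0,0]],
  [0.5,[0,0,0],[0,0,0]],
  [0.5,[0,0,0],[0,0,0]],
  [0.5,[0,0,0],[0,0,0]],
  [0.5,[0,0,0],[0,0,0]],
])

```text
time: 43.35
eef_pos: [0.4354, -0.3299, 0.0916]
tcp_rot: [1.0, 0.0, 0.001, 0.002]
contact_force: [0.1, -0.3, 0.5]
opening: 0.497
finger_force: 0.0
```

```bash
python3 - <<'E'
from h import *
st=get_state(); a=read_camera("wrist"); print(st['eef_pos'],st['tcp_rot'])
cv2.imwrite("pics/w9.png",a[:,:,::-1])
h=cv2.cvtColor(a,cv2.COLOR_RGB2HSV)
red=((h[:,:,0]<5)|(h[:,:,0]>174))&(h[:,:,1]>180)&(h[:,:,2]>70)
n,l,s,c=cv2.connectedComponentsWithStats(red.astype(np.uint8)); print([(s[i],c[i].round(1)) for i in range(1,n) if s[i,4]>150])
wood=(h[:,:,0]>8)&(h[:,:,0]<22)&(h[:,:,2]>175)&(h[:,:,1]>80)
n,l,s,c=cv2.connectedComponentsWithStats(wood.astype(np.uint8)); print([(s[i],c[i].round(1)) for i in range(1,n) if s[i,4]>60])
t=np.linspace(0,6.283,60); X=np.c_[.434+.026*np.cos(t),-.329+.026*np.sin(t),0*t+.028]; q=proj("wrist",X,st)
print(proj("wrist",[[.434,-.329,.052]],st).round(1),q.min(0),q.max(0))
E
```

```text
[ 0.43542189 -0.32994021  0.09158881] [9.99997870e-01 1.57810040e-04 1.39159920e-03 1.51607491e-03]
[(array([ 237,  187,   88,   84, 4535], dtype=int32), array([280.2, 226. ]))]
[(array([461, 114,  47,  32, 822], dtype=int32), array([490.7, 130.2])), (array([264, 233,  33,  30, 741], dtype=int32), array([279.9, 247.5]))]
[[280.1 250.4]] [235.78268454 190.45789682] [324.8031879  273.52950664]
```

Request:
move_arm([
  [0.5,[0,0,0.02],[0,0,0]],
  [0.5,[0,0,0.02],[0,0,0]],
  [0.5,[0,0,0.016],[0,0,0]],
  [0.5,[0,0,0],[0,0,0]],
  [0.1,[0,0,0],[0,0,0]],
  [0.1,[0,0,0],[0,0,0]],
  [0.1,[0,0,0],[0,0,0]],
  [0.1,[0,0,0],[0,0,0]],
  [0.1,[0,0,0],[0,0,0]],
  [0.1,[0,0,0],[0,0,0]],
])

```text
time: 44.23
eef_pos: [0.435, -0.33, 0.0348]
tcp_rot: [1.0, -0.0, 0.001, 0.001]
contact_force: [0.5, 0.5, 4.5]
opening: 0.191
finger_force: 39.4
```

Request:
move_arm([
  [0.1,[0,0,-0.02],[0,0,0]],
  [0.1,[0,0,-0.04],[0,0,0]],
  [0.1,[0,0,-0.04],[0,0,0]],
  [0.1,[0,0,-0.04],[0,0,0]],
  [0.1,[0,0,-0.025],[0,0,0]],
  [0.1,[0,0,0],[0,0,0]],
  [0.1,[0.0166,-0.0368,0],[0,0,0]],
  [0.1,[0.0166,-0.0368,0],[0,0,0]],
  [0.1,[0.0166,-0.0368,0],[0,0,0]],
  [0.1,[0.0166,-0.0368,0],[0,0,0]],
])

```text
time: 45.07
eef_pos: [0.5002, -0.1801, 0.197]
tcp_rot: [1.0, -0.001, -0.001, -0.001]
contact_force: [1.3, 0.2, -1.5]
opening: 0.19
finger_force: 39.2
```

Request:
move_arm([
  [0.1,[0.0166,-0.0368,0],[0,0,0]],
  [0.1,[0.0166,-0.0368,0],[0,0,0]],
  [0.1,[0.0166,-0.0368,0],[0,0,0]],
  [0.1,[0,0,0],[0,0,0]],
  [0.1,[0,0,0.02],[0,0,0]],
  [0.1,[0,0,0.015],[0,0,0]],
  [0.1,[0,0,0],[0,0,0]],
  [0.1,[0,0,0],[0,0,0]],
  [0.1,[0,0,0],[0,0,0]],
  [0.1,[0,0,0],[0,0,0]],
])

```text
time: 45.9
eef_pos: [0.5509, -0.0721, 0.1643]
tcp_rot: [1.0, -0.0, 0.001, 0.0]
contact_force: [0.2, 1.0, -0.9]
opening: 0.195
finger_force: 39.2
```

Request:
move_arm([
  [0.1,[0.0005,0,0.01],[0,0,0]],
  [0.1,[0,0,0.01],[0,0,0]],
  [0.1,[0,0,0.01],[0,0,0]],
  [0.1,[0,0,0.007],[0,0,0]],
  [0.1,[0,0,0.003],[0,0,0]],
  [0.1,[0,0,0.002],[0,0,0]],
  [0.1,[0,0,0.001],[0,0,0]],
  [0.1,[0,0,0],[0,0,0]],
  [0.1,[0,0,0],[0,0,0]],
  [0.1,[0,0,0],[0,0,0]],
])

```text
time: 46.73
eef_pos: [0.5513, -0.0716, 0.1214]
tcp_rot: [1.0, -0.0, 0.0, 0.0]
contact_force: [-2.1, 0.9, 6.6]
opening: 0.19
finger_force: 39.7
```

Request:
move_arm([
  [0.3,[0,0,0],[0,0,0]],
  [0.5,[0,0,0],[0,0,0]],
  [0.5,[0,0,0],[0,0,0]],
  [0.5,[0,0,0],[0,0,0]],
  [0.5,[0,0,-0.02],[0,0,0]],
  [0.5,[0,0,-0.03],[0,0,0]],
  [0.5,[0,0,-0.03],[0,0,0]],
  [0.3,[-0.025,-0.005,0],[0,0,0]],
  [0.1,[-0.025,-0.005,0],[0,0,0]],
  [0,[-0.025,-0.005,0],[0,0,0]],
])

```text
time: 47.57
eef_pos: [0.4755, -0.0565, 0.2008]
tcp_rot: [1.0, -0.0, 0.001, 0.0]
contact_force: [-0.3, 0.7, -0.1]
opening: 0.079
finger_force: 0.0
```

Request:
move_arm([
  [0,[-0.025,-0.005,0],[0,0,0]],
  [0,[0,0,0],[0,0,0]],
  [0,[0,0,0],[0,0,0]],
  [0,[0,0,0],[0,0,0]],
  [0,[0,0,0],[0,0,0]],
  [0,[0,0,0],[0,0,0]],
  [0,[0,0,0],[0,0,0]],
  [0,[0,0,0],[0,0,0]],
  [0,[0,0,0],[0,0,0]],
  [0,[0,0,0],[0,0,0]],
])

```text
time: 48.4
eef_pos: [0.4511, -0.0515, 0.2002]
tcp_rot: [1.0, -0.0, -0.0, -0.0]
contact_force: [-0.3, -0.6, 0.3]
opening: 0.0
finger_force: 0.0
```

```bash
python3 - <<'E'
from h import *
st=get_state(); a=read_camera("wrist"); print(st['eef_pos'],st['tcp_rot'])
s=read_camera("scene")
h=cv2.cvtColor(a,cv2.COLOR_RGB2HSV)
o=(h[:,:,0]>4)&(h[:,:,0]<16)&(h[:,:,1]>190)&(h[:,:,2]>100)
n,l,S,c=cv2.connectedComponentsWithStats(o.astype(np.uint8)); print([(S[i],c[i].round(1)) for i in range(1,n) if S[i,4]>40])
print(proj("wrist",[[.448,-.051,.096],[.448,-.051,.088]],st).round(1))
cv2.imwrite("pics/f.png",np.vstack([np.hstack([cv2.resize(s[170:320,200:370],(400,353),interpolation=2),cv2.resize(a,(400,300))[[*range(300)]+[299]*53]]),np.zeros((1,800,3),np.uint8)])[:,:,::-1])
E
```

```text
[ 0.45106828 -0.05152923  0.20020462] [ 9.99999981e-01 -1.24107109e-04 -1.39835739e-04 -5.43841079e-05]
[(array([131,  40,  48,  28,  64], dtype=int32), array([150.9,  57.7])), (array([270, 200,  20,  22, 357], dtype=int32), array([279.8, 210.5]))]
[[281.6 213.7]
 [281.7 210.1]]
```

View pics/f.png

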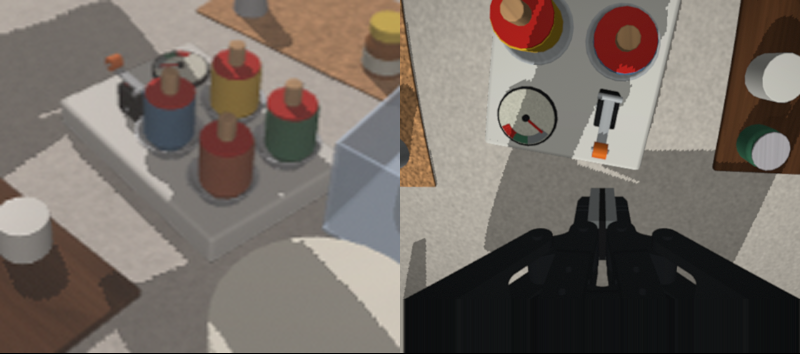

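Request:
move_arm([
  [0,[-0.001,-0.001,0.02],[0,0,0]],
  [0,[0,0,0.03],[0,0,0]],
  [0,[0,0,0.025],[0,0,0]],
  [0,[0,0,0.015],[0,0,0]],
  [0,[0,0,0.005],[0,0,0]],
  [0,[0,0,0],[0,0,0]],
  [0,[0,0,0],[0,0,0]],
  [0,[0,0,0],[0,0,0]],
  [0,[0,0,0],[0,0,0]],
  [0,[0,0,0],[0,0,0]],
])

```text
time: 49.33
eef_pos: [0.4508, -0.0508, 0.1066]
tcp_rot: [1.0, -0.0, 0.001, 0.0]
contact_force: [-0.5, -0.7, 1.3]
opening: -0.002
finger_force: 0.0
```

```bash
cat > dial.py <<'E'
from h import *
st=get_state(); print(st['eef_pos'].round(4),st['contact_force'].round(2))
c=np.array([.4515,.0345]) # dial centre guess: roller + 85mm along maker y
c=np.array([.4485,-.0505])+.085*np.array([.179,.984])
for n in("wrist","top","scene"):
    a=read_camera(n); 
    # rectify dial patch: 200px = 70mm; image up = +x world, left=+y
    g=np.linspace(-.035,.035,200); X=np.array([[c[0]-v,c[1]-u,.054] for v in g for u in g])
    q=proj(n,X,st).astype(np.float32).reshape(200,200,2)
    p=cv2.remap(a,q[...,0],q[...,1],1); cv2.imwrite(f"pics/d_{n}.png",p[:,:,::-1])
    h=cv2.cvtColor(p,cv2.COLOR_RGB2HSV); H,S,V=h[...,0].astype(int),h[...,1],h[...,2]
    yy,xx=np.mgrid[:200,:200]-99.5
    for nm,m in (("red",((H<8)|(H>170))&(S>130)&(V>60)),("grn",(H>50)&(H<95)&(S>70)&(V>30)),("dark",V<45)):
        r=np.hypot(xx,yy); k,l,s,cc=cv2.connectedComponentsWithStats(m.astype(np.uint8))
        print(n,nm,[(s[i,4],cc[i].round(),round(float(np.degrees(np.arctan2(99.5-cc[i][1],cc[i][0]-99.5))))) for i in range(1,k) if s[i,4]>60])
E
python3 dial.py
```

```text
[ 0.4508 -0.0508  0.1066] [-0.48 -0.68  1.34]
wrist red [(np.int32(452), array([133.,  97.]), 5), (np.int32(1104), array([ 51., 110.]), -168)]
wrist grn [(np.int32(967), array([ 85., 135.]), -112)]
wrist dark [(np.int32(114), array([36., 21.]), 129), (np.int32(1413), array([167.,  83.]), 14), (np.int32(407), array([105.,  70.]), 80)]
top red []
top grn []
top dark [(np.int32(23598), array([130.,  95.]), 9)]
scene red [(np.int32(173), array([170.,   4.]), 54), (np.int32(132), array([53., 95.]), 175)]
scene grn []
scene dark []
```

Request:
move_arm([
  [0,[0,0,0.003],[0,0,0]],
  [0,[0,0,0.003],[0,0,0]],
  [0,[0,0,0.002],[0,0,0]],
  [0,[0,0,0.002],[0,0,0]],
  [0,[0,0,0.002],[0,0,0]],
  [0,[0,0,0.001],[0,0,0]],
  [0,[0,0,0.001],[0,0,0]],
  [0,[0,0,0],[0,0,0]],
  [0,[0,0,0],[0,0,0]],
  [0,[0,0,0],[0,0,0]],
])

```text
time: 50.32
eef_pos: [0.45, -0.0505, 0.0915]
tcp_rot: [1.0, -0.0, 0.0, 0.0]
contact_force: [-0.7, 0.7, 2.2]
opening: 0.003
finger_force: 1.0
```

```bash
sed -i 's/for n in("wrist","top","scene")/for n in("wrist",)/' dial.py; python3 dial.py
```

```text
[ 0.45   -0.0505  0.0915] [-0.75  0.68  2.21]
wrist red [(np.int32(468), array([120., 107.]), -20), (np.int32(1127), array([ 52., 109.]), -169)]
wrist grn [(np.int32(986), array([ 86., 134.]), -111)]
wrist dark [(np.int32(130), array([36., 21.]), 129), (np.int32(1391), array([169.,  81.]), 15), (np.int32(430), array([105.,  70.]), 80)]
```

Request:
move_arm([
  [0,[0,0,0.001],[0,0,0]],
  [0,[0,0,0.001],[0,0,0]],
  [0,[0,0,0.001],[0,0,0]],
  [0,[0,0,0.001],[0,0,0]],
  [0,[0,0,0.001],[0,0,0]],
  [0,[0,0,0.0005],[0,0,0]],
  [0,[0,0,0.0005],[0,0,0]],
  [0,[0,0,0],[0,0,0]],
  [0,[0,0,0],[0,0,0]],
  [0,[0,0,0],[0,0,0]],
])

```text
time: 51.2
eef_pos: [0.45, -0.0505, 0.0854]
tcp_rot: [1.0, -0.0, 0.0, 0.0]
contact_force: [-2.0, 1.2, 3.6]
opening: -0.001
finger_force: 1.8
```

```bash
python3 dial.py
```

```text
[ 0.45   -0.0505  0.0854] [-2.01  1.18  3.56]
wrist red [(np.int32(455), array([ 97., 110.]), -104), (np.int32(1098), array([ 51., 109.]), -169)]
wrist grn [(np.int32(833), array([ 84., 134.]), -114)]
wrist dark [(np.int32(124), array([36., 21.]), 129), (np.int32(1369), array([169.,  80.]), 15), (np.int32(433), array([105.,  70.]), 79)]
```

Request:
move_arm([
  [0,[0,0,0.0007],[0,0,0]],
  [0,[0,0,0],[0,0,0]],
  [0,[0,0,0],[0,0,0]],
  [0,[0,0,0],[0,0,0]],
  [0,[0,0,-0.002],[0,0,0]],
  [0,[0,0,-0.005],[0,0,0]],
  [0,[0,0,-0.01],[0,0,0]],
  [0,[0,0,-0.03],[0,0,0]],
  [0,[0,0,-0.04],[0,0,0]],
  [0,[0,0,-0.03],[0,0,0]],
])

```text
time: 52.08
eef_pos: [0.4502, -0.0506, 0.2044]
tcp_rot: [1.0, -0.0, 0.001, 0.0]
contact_force: [0.9, -0.5, 0.0]
opening: 0.001
finger_force: 0.0
```

```bash
python3 - <<'E'
from h import *
exec(open("dial.py").read())
a=cv2.imread("pics/f.png")
s=read_camera("scene"); f=cv2.resize(s[170:320,200:370],(400,353),interpolation=2)[:,:,::-1]
print("diff pots region",np.abs(f[60:230,130:340].astype(int)-a[60:230,130:340].astype(int)[:, :]).mean(), np.abs(f[230:,:130].astype(int)-a[230:353,:130]).mean())
E
```

```text
[ 0.4502 -0.0506  0.2044] [ 0.85 -0.54  0.04]
wrist red [(np.int32(388), array([132.,  97.]), 4), (np.int32(1031), array([ 49., 112.]), -167)]
wrist grn [(np.int32(883), array([ 83., 137.]), -113)]
wrist dark [(np.int32(1117), array([176.,  78.]), 16), (np.int32(334), array([104.,  71.]), 81), (np.int32(77), array([ 68., 148.]), -123)]
diff pots region 0.7041830065359477 0.8288930581613508
```

```bash
python3 -c "from plant import *; print(sign_off())"
```

```text
the job is handed in; nothing more can be done
None
```

All four pots are standing in their own wells with lids that looked flat in the camera view. I then pressed the switch roller until it just clicked into the green, held it about 0.6 s, let it spring back, and handed the job in at about 52 s.

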